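# Lock a light module into the lamp house's bayonet socket

### The arm

A 7-joint arm with a two-finger parallel gripper is mounted at the origin on the work surface. World frame = base frame: x ahead of the robot, y to its left, z up, the work surface at z = 0. Lengths are in m, angles in rad, forces in N, time in s.
With the tool pointing down it reaches from about 0.4 to 0.85 m from the base axis. Payload 10.4 kg.
Tool frame: the origin (TCP) lies midway between the tips of the shut fingers; the grasp point (between the pads) lies 19 mm behind it; z points along the fingers, y is the direction in which the jaws open and shut (so a half turn about z gives the same grasp; the last joint's range is limited). The gripper opens to 87 mm and grips with 3 to 60 N. Pads are 19 mm wide; open, the fingers measure 117 mm over their backs; the gripper's body (75 mm by 190 mm) begins 51 mm behind the grasp point.
Start: joints at [-1.262, 0.332, -0.065, 1.46, 0.022, 1.35, -0.088], TCP at [0.204, 0.591, 0.223] pointing down, gripper open.
Joint ranges: [-2.6, 2.6], [-0.5, 2.12], [-1.47, 1.34], [0.16, 2.42], [-1.27, 4.41], [0.06, 2.06], [-2.6, 2.6]. Speed limits (rad/s): [2.22, 2.22, 2.79, 2.79, 3.14, 3.14, 3.14].

### API

Orientations are given as a unit quaternion [x, y, z, w].
In Python, from cell import ctrl, capture, models gives the robot as it stands.
- The arm moves only by the tool play_rows, never from a script. Its argument "increments" is a list of rows, each an object with "grip": the opening, from 0 (shut) to 1 (fully open); "linear": the shift along the tool's x, y, z in m, a list of three; "delta_rot": the turn, a rotation vector about the tool's x, y, z in rad, a list of three. A call has 1 to 12 rows; each row shifts and turns the pose as measured when the row begins, along the tool's axes as they then stand; what a row does not reach is not made up. A row lasts 1/12 s, in which the tool goes at most 41.7 mm and 7.16 degrees, less where a joint would pass 70% of its speed; a pose out of reach is approached as far as the arm can. A call with a gripper value outside its range is refused whole. The fingers move at their own pace and stop on an object; "grip_force" is the grip in N (left out, the last holds). Time passes only in rows, so rows that do not move let the fingers close. It gives the time, the measured TCP pose, the force and the opening at its end, in the units of the state.
- ctrl.state(): the state, without advancing time (a new reading comes with each control period).
- capture(name): name is "side" or "top"; returns a dict with "frame" (420x560x3 uint8, red, green, blue), "z_map" (420x560 float32, m along the optical axis (not along the pixel's ray), 0 where there is no reading), "fx", "fy", "cx", "cy" (pixels), "D" ([k1, k2, p1, p2, k3] as OpenCV has them; the pictures are not rectified), "rvec" (rotation vector, rad) and "tvec" (3), from world to camera coordinates, as OpenCV has them. Camera axes: x right, y down, z forward; pixel columns grow to the right and rows downward; lengths in m; the calibration is good to about 2 mm. A picture is of the moment at which its call begins.
- ctrl.sign_off(): hands the job in, once; it reports no verdict.
Trained networks look in a picture, given as the dict that the camera call returned (one of the last four; its "shot" number tells which), for a name from the list of things; names that differ only in an ending like _2 or _b are one class to them, and where a whole thing is asked for, a point or a joint stands for the part that bears it (a point fixed in the world has none). Each returns a list of dicts, best first, with "score" (0 to 1); they miss things now and then, are a little off and sometimes report something else, mostly with a low value. They report only what shows in the picture. A call takes as long as a camera call. They do not tell look-alikes from the thing itself.
- models.boxes_of(query, picture): "at" ([x, y, z] in m, in the coordinates of the camera as it stood for that picture, good to about 4 mm: the middle of the surface that is visible of it).
- models.cut_out(query, picture): "mask" (420x560 bool, what is visible of it).
The state is a dict: "time_s": time; "joint_pos": joint angles; "joint_velocities": joint speeds; "tau": joint torques, N m; "eef_pos": TCP position; "tcp_rot": TCP orientation; "contact_force": force on the tool from outside, world axes, zero at the start; "ft_torque": the same for the moment, N m; "grip_width": opening from 0.0 (shut) to 1.0 (fully open).
Only numpy, scipy, OpenCV 4.12 (cv2) and the standard library are available. Lean on these libraries where they do the work, as an engineer would, in place of code of your own. Each camera call takes 0.05 s, during which the arm holds its last target.

### The job

Take the light module off its sloping rest, stand it upright on the middle of the rubber mat and let go of it, then take it again from above. Lower it with its two lugs into the two open slots of the lamp house's collar, push it all the way in against the spring, twist it clockwise (seen from above) to the stop and let it rise into its notches, so that it stays locked with its lugs under the two dots on the collar; let go, and leave the lens, jar and screwdriver where they are.

Things in the scene. Friction and masses are not known exactly. Their poses are not given: they have to be found in the camera images.
- module: Loose LED light module, 95 mm long, about 0.25 kg. Origin: centre of the underside of its aluminium stub (34 mm diameter, z 0 to 40 mm); z along its axis to its top, x through two opposite lugs at the stub's foot (z 0 to 7 mm, 10 mm wide along y, reaching to x = +26 and -26 mm). A half turn about z gives the same shape. It starts on the rest; upright it stands by itself.
- grip (a point): Point on the module's axis, 70 mm above its origin, axes as the module's: in the black finned square body, 38 x 38 mm, from z 40 to 95 mm of the module, with faces square to its x and y. This body is where it is gripped, by either pair of faces; it turns the stub and lugs with it.
- rest: Fixed sloping aluminium rest on a 130 x 60 x 8 mm plate; origin under the plate's centre. At the start the module lies on it, axis 25 degrees above level, top towards the rest's +x, lugs (module +x) along the rest's +y, module +y facing up; the module's origin is at (-45, 0, 36) mm in this frame.
- slope (a point): Where the grip point of the module lies at the start, in the rest's axes. A slope 26 mm wide carries the body from below up to 82 mm from its foot; cheeks (45 mm over their outsides) flank only the stub, 12 to 34 mm from the foot, and a stop stands behind the foot. The body's sides and upper side are free.
- mat: Fixed square black rubber mat 150 x 150 x 4 mm, origin at its underside centre: its top is at z = 4 mm.
- socket: Fixed lamp house: black block 100 x 100 x 40 mm, a vertical aluminium collar 84 mm in diameter on it (z 40 to 70 mm, bore 37 mm, axis through the origin), and a 32 mm light tube out of its +x side at z 20 mm, to 85 mm from the axis. Origin: underside centre, z up. Locked, the module's origin is at z 56 mm and its x axis along this x axis, either way round.
- mouth (a point): Centre of the collar's top, 70 mm above the socket's origin, axes as the socket's. In the bore a brass spring plunger meets the stub's underside 8 mm below this point; it yields from 5 N and takes 11 N at its lowest, 22 mm below. With the stub's underside 20 mm or more below this point the lugs turn freely.
- slot (a point): At the top of one of the two open lug slots, 22 mm from the collar's axis, at +60 degrees from the socket's x axis (counter-clockwise from above); the other is opposite. Slots are 14 mm wide and open outwards. Lugs go down them, then turn 60 degrees clockwise under the collar to a solid stop; a wall bars the other way. Play is about 5 degrees.
- dot (a point): One of two small dark dots on the collar's top, 34 mm from its axis along the socket's +x (the other is at -x). Below each is a notch in the collar's underside, open downwards and outwards: pushed in, the lugs turn to below the dots; then the spring lifts them 5 mm or more into the notches, where they stay, the module's underside 14 mm below the collar's top.
- lens: Bystander: a round lens in a black ring on a steel pedestal, 87 mm high, foot 44 mm across; origin under the foot. Leave it.
- jar: Bystander: amber glass jar with a white cap, 48 mm diameter, 60 mm high; origin under its centre. Leave it.
- driver: Bystander: screwdriver with black handle, 150 mm long, lying flat; origin at the underside of its middle. Leave it.
Not all that is in view belongs to the job. What is shaped like the socket but red is not meant.

How it is judged:
On the way, in this order (a step that is already met when the one before it is completed fails the run):
1. the module stands upright on the rubber mat, let go (angle between module's own z axis and vertical below 0.08 rad and horizontal distance between module and mat below 0.055 m and z of module in the frame of mat between 0.001 and 0.008 m and contact force between module and the fingers below 0.1 N and linear speed of module below 0.02 m/s), for 0.2 s.
2. the module is pushed in against the spring with its lugs below the tooth, at the slots (horizontal distance between module and socket below 0.005 m and z of module in the frame of socket below 0.0515 m and angle between the x axis of module and the x axis of socket, either way round above 0.75 rad), for 0.05 s.
3. the module is twisted round to the notches (horizontal distance between module and socket below 0.005 m and z of module in the frame of socket below 0.0585 m and angle between the x axis of module and the x axis of socket, either way round below 0.2 rad), for 0.05 s.
At the end, for the whole second after the job is handed in: The module stands upright (within 0.08 rad) in the collar, on its axis within 4 mm, lugs along the socket's x axis within 0.2 rad (either way round), risen into its notches (underside 54.5 to 57.5 mm above the lamp house's underside), released and at rest (horizontal distance between module and socket below 0.004 m and z of module in the frame of socket between 0.0545 and 0.0575 m and angle between the x axis of module and the x axis of socket, either way round below 0.2 rad and angle between module's own z axis and vertical below 0.08 rad and contact force between module and the fingers below 0.1 N and linear speed of module below 0.01 m/s); the robot touches nothing.
It fails at once if the lens is shifted by more than 20 mm (distance of lens from where it was at the start of the episode above 0.02 m).
It fails at once if the jar is shifted by more than 20 mm (distance of jar from where it was at the start of the episode above 0.02 m).
It fails at once if the screwdriver is shifted by more than 20 mm (distance of driver from where it was at the start of the episode above 0.02 m).
It also fails if it takes over 58 s, if anything falls off the work surface, if the arm or the gripper's body presses on something with over 40 N, if the wrist force passes 120 N, or if a joint passes its speed limit or range.

## Working session

There is one attempt and no reset: what is moved stays moved. The work goes in short steps, Python scripts to look and compute and a tool call to move; the robot and the scene stay as the last step left them, time stands still between calls to the robot, and variables do not carry over. Pictures are saved under pics/ and viewed, and the job is handed in when it is done.

Besides the shell and the picture viewer there is one more tool, called as name(argument=value, ...) on one line, values as JSON. play_rows: Moves the arm, as the interface text tells. Its arguments: {"type":"object","properties":{"increments":{"type":"array"},"grip_force":{"type":"number"}},"required":["increments"]}

```bash
ls; mkdir -p pics; cat > h.py <<'E'
import numpy as np, cv2
from scipy.spatial.transform import Rotation as R
from cell import ctrl, capture, models
def save(n,p): cv2.imwrite(f'pics/{n}.png',p['frame'][:,:,::-1])
def c2w(p,X):
    Rm=cv2.Rodrigues(np.array(p['rvec'],float))[0]
    return (np.atleast_2d(X)-np.array(p['tvec']).ravel())@Rm
def K(p): return np.array([[p['fx'],0,p['cx']],[0,p['fy'],p['cy']],[0,0,1.]])
def cloud(p,mask=None):
    z=p['z_map']; m=z>0
    if mask is not None: m&=mask
    v,u=np.nonzero(m)
    n=cv2.undistortPoints(np.stack([u,v],1).astype(np.float64).reshape(-1,1,2),K(p),np.array(p['D'],float)).reshape(-1,2)
    zz=z[v,u]
    return c2w(p,np.c_[n*zz[:,None],zz]),u,v
def w2p(p,X): return cv2.projectPoints(np.atleast_2d(np.array(X,float)),np.array(p['rvec'],float),np.array(p['tvec'],float),K(p),np.array(p['D'],float))[0].reshape(-1,2)
def st():
    s=ctrl.state(); print({k:np.round(s[k],4).tolist() for k in s}); return s
E
python3 - <<'E'
from h import *
s=st()
for c in ['top','side']:
    p=capture(c); save(c+'0',p); print(c, 'cam pos',c2w(p,[0,0,0]).round(3))
    for q in ['module','rest','mat','socket','mouth','dot','slot','lens','jar','driver']:
        print(q,[(round(b['score'],2),c2w(p,b['at']).round(3).tolist()) for b in models.boxes_of(q,p)][:3])
E
```

```text
pics
{'time_s': 0.0, 'joint_pos': [-1.2616, 0.3328, -0.0647, 1.4609, 0.0216, 1.3499, -0.0885], 'joint_velocities': [-0.0001, 0.0004, 0.0012, 0.0011, 0.0001, -0.0008, 0.0007], 'tau': [0.0013, -62.3263, 0.0255, -38.9881, -0.0611, 0.04, 0.0001], 'eef_pos': [0.2035, 0.5906, 0.2218], 'tcp_rot': [0.1651, 0.9863, -0.0007, -0.0001], 'contact_force': [0.5615, -0.4667, 0.0102], 'ft_torque': [0.0428, -0.0361, 0.0076], 'grip_width': 0.9998}
top cam pos [[ 0.474 -0.096  1.075]]
module [(0.66, [[0.55, -0.005, 0.073]]), (0.47, [[0.544, -0.017, 0.007]])]
rest []
mat [(0.92, [[0.49, 0.224, 0.001]]), (0.5, [[0.554, -0.229, 0.039]])]
socket [(0.57, [[0.512, -0.429, 0.047]])]
mouth [(0.75, [[0.549, -0.224, 0.038]]), (0.6, [[0.506, -0.424, 0.039]]), (0.48, [[0.55, -0.01, 0.078]])]
dot [(0.91, [[0.509, -0.428, 0.038]]), (0.73, [[0.551, -0.228, 0.041]])]
slot [(0.83, [[0.513, -0.43, 0.04]]), (0.74, [[0.554, -0.227, 0.035]]), (0.61, [[0.544, -0.016, 0.008]])]
lens [(0.54, [[0.723, -0.13, 0.01]])]
jar [(0.54, [[0.72, 0.141, 0.057]])]
driver [(0.8, [[0.769, -0.002, 0.025]]), (0.55, [[0.557, -0.007, 0.078]])]
side cam pos [[ 0.389 -1.08   0.884]]
module [(0.55, [[0.559, -0.015, 0.07]])]
rest [(0.55, [[0.548, -0.047, 0.013]])]
mat []
socket [(0.88, [[0.505, -0.457, 0.043]]), (0.86, [[0.547, -0.257, 0.038]])]
mouth [(0.92, [[0.554, -0.251, 0.041]]), (0.63, [[0.507, -0.454, 0.043]])]
dot [(0.84, [[0.553, -0.254, 0.04]]), (0.69, [[0.507, -0.458, 0.044]])]
slot [(0.86, [[0.549, -0.251, 0.042]]), (0.82, [[0.506, -0.452, 0.04]])]
lens [(0.76, [[0.729, -0.135, 0.022]])]
jar [(0.63, [[0.723, 0.132, 0.038]])]
driver [(0.78, [[0.767, -0.006, 0.019]])]
```

View pics/top0.png

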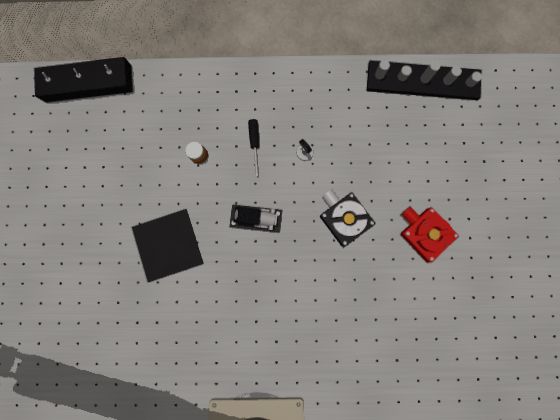

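View pics/side0.png

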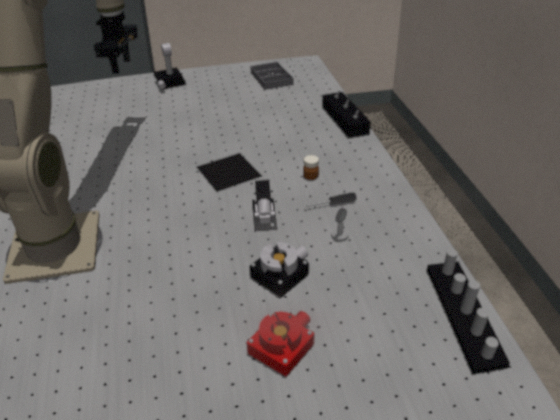

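The top picture shows, with +x up and +y left: the mat at px (167,245), the module on its rest at (255,217) with its top to the left, the socket at (349,218) with its tube to the upper left, and the red look-alike at (430,235). Next I measure them with the depth maps.

```bash
python3 - <<'E'
from h import *
p=capture('top'); np.save('top.npy',p['z_map'])
f=p['frame']; print(p['fx'],p['cx'],p['cy'],p['D'])
a=cv2.resize(f[170:270,215:385],None,fx=4.7,fy=4.7,interpolation=cv2.INTER_CUBIC); cv2.imwrite('pics/crop0.png',a[:,:,::-1])
P,u,v=cloud(p)
print('table z',np.median(P[:,2]))
# mat: dark pixels
def rect(u0,u1,v0,v1,zlo,zhi,dark=None):
    m=(u>=u0)&(u<u1)&(v>=v0)&(v<v1)&(P[:,2]>zlo)&(P[:,2]<zhi)
    if dark: m&=f[v,u].max(1)<dark
    Q=P[m]; r=cv2.minAreaRect((Q[:,:2]*1000).astype(np.float32)); return len(Q),r,np.median(Q[:,2])
print('mat',rect(120,215,200,290,-.02,.03,60))
print('block',rect(310,385,185,255,.03,.05))
print('collar',rect(310,385,185,255,.062,.085))
print('red',rect(390,470,190,270,.03,.05))
print('modbody',rect(220,290,195,240,.05,.15))
print('rest plate',rect(220,290,195,240,.004,.15))
m=(u>=225)&(u<290)&(v>=200)&(v<235)
Z=np.full(f.shape[:2],np.nan);Z[v,u]=P[:,2]
print((Z[200:236:2,226:288:3]*1000).round(0).astype(int))
print((Z[186:254:3,310:382:3]*1000).round(0).astype(int))
E
```

```text
418.75541231219455 290.402876039318 202.24529335852102 [-0.02629159  0.          0.          0.          0.        ]
table z -9.50492319996953e-05
mat (3335, ((499.0301208496094, 239.36993408203125), (203.2237548828125, 214.08377075195312), 0.2607259154319763), np.float64(0.003564018953615432))
block (975, ((563.2817993164062, -225.22142028808594), (134.93939208984375, 100.78958892822266), 35.84628677368164), np.float64(0.03980277271248147))
collar (712, ((550.0711059570312, -234.7216796875), (82.34410858154297, 82.4201431274414), 88.35052490234375), np.float64(0.07000127806520573))
red (970, ((520.8603515625, -428.148681640625), (134.6520538330078, 100.33157348632812), 41.39141845703125), np.float64(0.03983534187993874))
modbody (594, ((557.5194091796875, -4.775066375732422), (99.12109375, 41.87556076049805), 81.91100311279297), np.float64(0.07500683789798206))
rest plate (1216, ((561.679443359375, 1.084716796875), (173.37045288085938, 103.98770904541016), 86.85672760009766), np.float64(0.047952632373512646))
[[                  -1                    2                    3
         
[... 9221 characters left out ...]
3 71 71 69 71 68 68 71 38 -1 -3  1 -2]
 [ 1 -2 -1 -1 -3 -1  2 28 40 58 67 66 71 70 68 70 70 69 39  2 -2  0  1  1]
 [-5 -3  1  1  0  2  3  1 41 40 38 69 69 71 69 73 40 42 -4 -1  3 -4  4 -1]
 [ 3 -1 -1  1  0  0 -1 -3  1 41 43 38 41 35 44 39  2  1  0 -1 -3  3  0  1]
 [-3  2 -3  0 -1 -5  1  2  5 15 43 37 43 41 39 -2 -2 -3  2  3  2  2  6 -1]
 [-3  2  3  1 -4 -2 -3 -2 -1 -2 34 47 39 42 -2 -2 -6  0  4  0  1  2 -1  4]
 [ 4  0  0 -1  0 -3 -2 -1 -1  1 -1 42  1 -1  0  2  3  1  0  3  2 -1 -1  1]
 [ 2  2  0  1  2  2  0 -3  4  1 -1  0  1  1  0 -1  1 -1  0  0 -3  1  0  0]
 [ 1 -1  0 -1  0 -2 -1 -1  1  0  2  0 -1  0  0  4 -2  2 -2  1 -4 -1  0  2]]<stdin>:20: RuntimeWarning: invalid value encountered in cast
```

```bash
sleep 1
```

```text
(no output)
```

View pics/crop0.png

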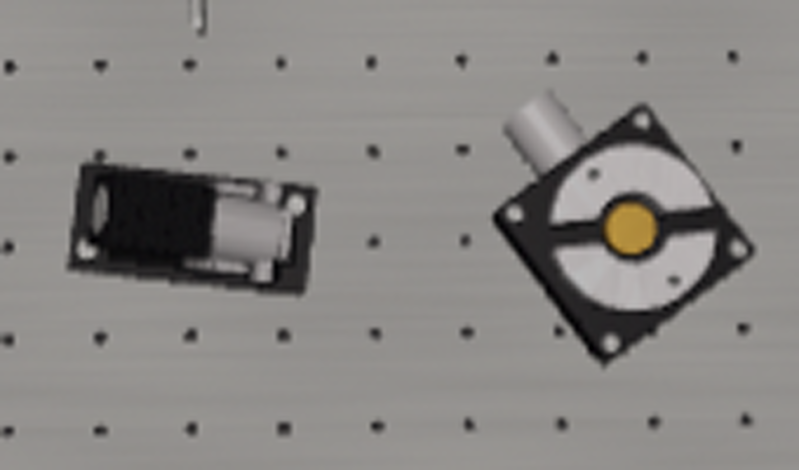

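```bash
cat > fit.py <<'E'
from h import *
from scipy.optimize import minimize
def sock_z(x,y):
    r=np.hypot(x,y); z=np.zeros_like(x)
    t=np.maximum(16**2-y**2,0); z=np.where((x>0)&(x<85)&(abs(y)<16),20+np.sqrt(t),z)
    z=np.where((abs(x)<50)&(abs(y)<50),40,z)
    z=np.where(r<42,70,z)
    a=np.radians(60); s=-x*np.sin(a)+y*np.cos(a)
    z=np.where((r<42)&(abs(s)<7),40,z)
    z=np.where(r<18.5,40,z); z=np.where(r<13.5,62,z)
    return z
def mat_z(x,y): return np.where((abs(x)<75)&(abs(y)<75),4.,0.)
def rest_z(x,y):
    c,s=np.cos(np.radians(25)),np.sin(np.radians(25))
    z=np.where((abs(x)<65)&(abs(y)<30),8.,0.)
    # stub upper
    def surf(l0,l1,h,msk):
        # upper surface at perp offset h: point = o + l*(c,s)+h*(-s,c)
        l=(x+45+h*s)/c
        return np.where(msk&(l>=l0)&(l<=l1),36+l*s+h*c,-1)
    z=np.maximum(z,surf(0,40,np.sqrt(np.maximum(289-y**2,0)),abs(y)<17))
    z=np.maximum(z,surf(40,95,19+0*x,abs(y)<19))
    # end face
    zz=36+95*s+(( -45+95*c)-x)/s*c
    z=np.maximum(z,np.where((abs(y)<19)&(x>-45+95*c-19*s)&(x<-45+95*c+19*s),zz,-1))
    return z
def fit(P,fn,x0,rad,h=6.):
    Q=P[np.hypot(P[:,0]-x0[0],P[:,1]-x0[1])<rad]*1000
    def cost(t):
        c,s=np.cos(t[2]),np.sin(t[2]); dx=Q[:,0]-t[0]*1000; dy=Q[:,1]-t[1]*1000
        e=np.abs(Q[:,2]-fn(c*dx+s*dy,-s*dx+c*dy)); return np.mean(np.minimum(e,h))
    best=None
    rng=np.random.default_rng(0); t=np.array(x0,float);b=cost(t);sg=np.array([.006,.006,.08])
    for i in range(4000):
        n=t+rng.normal(size=3)*sg*(10**rng.uniform(-1.5,0)); cc=cost(n)
        if cc<b: t,b=n,cc
    return t.round(4).tolist(),np.degrees(t[2]).round(2),round(b,3)
E
python3 - <<'E'
from fit import *
for c in ['top','side']:
    p=capture(c);P,u,v=cloud(p)
    print(c,'socket',fit(P,sock_z,[.55,-.2347,np.radians(36)],.11))
    print('rest',fit(P,rest_z,[.555,-.01,np.radians(83)],.09))
    print('mat',fit(P,mat_z,[.49,.224,np.radians(15)],.14,4.))
E
```

```text
top socket ([0.5497, -0.2356, 0.6142], np.float64(35.19), np.float64(1.698))
rest ([0.5572, -0.0037, 1.4486], np.float64(83.0), np.float64(1.811))
mat ([0.4921, 0.2244, 0.3071], np.float64(17.6), np.float64(1.559))
side socket ([0.5521, -0.2326, 0.616], np.float64(35.3), np.float64(2.525))
rest ([0.5599, -0.0006, 1.4445], np.float64(82.76), np.float64(2.207))
mat ([0.4966, 0.2239, 0.2884], np.float64(16.52), np.float64(1.806))
```

```bash
cat > plan.py <<'E'
from h import *
import json
def Rt(yaw_y,tilt):
    """tool y at angle yaw_y (deg, horizontal); tilt deg: tool z leans towards -(x dir)"""
    a=np.radians(yaw_y); y=np.array([np.cos(a),np.sin(a),0]); h=np.array([-np.sin(a),np.cos(a),0]) # tool x when down
    t=np.radians(tilt); z=-np.sin(t)*h-np.cos(t)*np.array([0,0,1.]); x=np.cross(y,z)
    return R.from_matrix(np.c_[x,y,z])
def plan(tp,tR,grip,n=None,vmax=.038,wmax=6.5,s=None):
    s=s or ctrl.state(); p=np.array(s['eef_pos']);r=R.from_quat(s['tcp_rot']); tp=np.array(tp)
    w=(r.inv()*tR).as_rotvec(); d=np.linalg.norm(tp-p); 
    m=max(1,int(np.ceil(max(d/vmax,np.degrees(np.linalg.norm(w))/wmax))))
    n=n or m; print('t',s['time_s'],'dist',d.round(4),'rot',np.degrees(np.linalg.norm(w)).round(2),'n',n)
    for i in range(n):
        ri=r*R.from_rotvec(w*i/n)
        print(json.dumps({"grip":grip,"linear":ri.inv().apply((tp-p)/n).round(4).tolist(),"delta_rot":(w/n).round(4).tolist()}))
E
python3 - <<'E'
from plan import *
tR=Rt(-7,40); G=np.array([.560,.015,.066]); z=tR.apply([0,0,1]); print(z)
plan(G-.18*z,tR,1)
E
```

```text
[-0.0783361  -0.63799637 -0.76604444]
t 1.25 dist 0.5918 rot 86.17 n 16
{"grip": 1, "linear": [-0.0313, -0.0197, 0.0012], "delta_rot": [0.0296, -0.0366, 0.0814]}
{"grip": 1, "linear": [-0.0327, -0.017, 0.0029], "delta_rot": [0.0296, -0.0366, 0.0814]}
{"grip": 1, "linear": [-0.0338, -0.0142, 0.0046], "delta_rot": [0.0296, -0.0366, 0.0814]}
{"grip": 1, "linear": [-0.0347, -0.0113, 0.0062], "delta_rot": [0.0296, -0.0366, 0.0814]}
{"grip": 1, "linear": [-0.0352, -0.0082, 0.0078], "delta_rot": [0.0296, -0.0366, 0.0814]}
{"grip": 1, "linear": [-0.0354, -0.0051, 0.0093], "delta_rot": [0.0296, -0.0366, 0.0814]}
{"grip": 1, "linear": [-0.0354, -0.0019, 0.0107], "delta_rot": [0.0296, -0.0366, 0.0814]}
{"grip": 1, "linear": [-0.035, 0.0013, 0.012], "delta_rot": [0.0296, -0.0366, 0.0814]}
{"grip": 1, "linear": [-0.0343, 0.0045, 0.0131], "delta_rot": [0.0296, -0.0366, 0.0814]}
{"grip": 1, "linear": [-0.0333, 0.0076, 0.0142], "delta_rot": [0.0296, -0.0366, 0.0814]}
{"grip": 1, "linear": [-0.032, 0.0107, 0.0151], "delta_rot": [0.0296, -0.0366, 0.0814]}
{"grip": 1, "linear": [-0.0304, 0.0137, 0.0159], "delta_rot": [0.0296, -0.0366, 0.0814]}
{"grip": 1, "linear": [-0.0286, 0.0166, 0.0165], "delta_rot": [0.0296, -0.0366, 0.0814]}
{"grip": 1, "linear": [-0.0265, 0.0194, 0.017], "delta_rot": [0.0296, -0.0366, 0.0814]}
{"grip": 1, "linear": [-0.0242, 0.0219, 0.0173], "delta_rot": [0.0296, -0.0366, 0.0814]}
{"grip": 1, "linear": [-0.0217, 0.0243, 0.0175], "delta_rot": [0.0296, -0.0366, 0.0814]}
```

play_rows(increments=[{"grip": 1,"linear": [-0.031,-0.02,0.001],"delta_rot": [0.03,-0.037,0.081]},{"grip": 1,"linear": [-0.033,-0.017,0.003],"delta_rot": [0.03,-0.037,0.081]},{"grip": 1,"linear": [-0.034,-0.014,0.005],"delta_rot": [0.03,-0.037,0.081]},{"grip": 1,"linear": [-0.035,-0.011,0.006],"delta_rot": [0.03,-0.037,0.081]},{"grip": 1,"linear": [-0.035,-0.008,0.008],"delta_rot": [0.03,-0.037,0.081]},{"grip": 1,"linear": [-0.035,-0.005,0.009],"delta_rot": [0.03,-0.037,0.081]},{"grip": 1,"linear": [-0.035,-0.002,0.011],"delta_rot": [0.03,-0.037,0.081]},{"grip": 1,"linear": [-0.035,0.001,0.012],"delta_rot": [0.03,-0.037,0.081]}])

```text
time_s: 1.92
eef_pos: [0.3877, 0.3566, 0.2149]
tcp_rot: [0.471, 0.861, -0.142, 0.126]
contact_force: [0.5, 0.9, -0.2]
grip_width: 1.003
```

```bash
python3 - <<'E'
from plan import *
s=st()
tR=Rt(-7,40); G=np.array([.560,.015,.066]); z=tR.apply([0,0,1])
plan(G-.18*z,tR,1)
E
```

```text
{'time_s': 1.9167, 'joint_pos': [-1.1448, 0.2993, 0.1653, 1.5796, 0.2272, 1.5342, -0.4501], 'joint_velocities': [0.2636, 0.1306, 0.3949, 0.0246, 0.2989, 0.2321, -0.4325], 'tau': [-2.2218, -58.8407, 1.4121, -36.4879, 0.704, 1.1794, 0.868], 'eef_pos': [0.3877, 0.3566, 0.2149], 'tcp_rot': [0.4714, 0.8612, -0.1418, 0.1264], 'contact_force': [0.5012, 0.9459, -0.1929], 'ft_torque': [0.4178, 0.0389, -0.0182], 'grip_width': 1.0032}
t 1.9167 dist 0.2937 rot 42.2 n 8
{"grip": 1, "linear": [-0.0337, 0.0053, 0.0135], "delta_rot": [0.0293, -0.0352, 0.0799]}
{"grip": 1, "linear": [-0.0327, 0.0084, 0.0145], "delta_rot": [0.0293, -0.0352, 0.0799]}
{"grip": 1, "linear": [-0.0314, 0.0114, 0.0153], "delta_rot": [0.0293, -0.0352, 0.0799]}
{"grip": 1, "linear": [-0.0298, 0.0143, 0.016], "delta_rot": [0.0293, -0.0352, 0.0799]}
{"grip": 1, "linear": [-0.028, 0.0171, 0.0166], "delta_rot": [0.0293, -0.0352, 0.0799]}
{"grip": 1, "linear": [-0.0259, 0.0197, 0.017], "delta_rot": [0.0293, -0.0352, 0.0799]}
{"grip": 1, "linear": [-0.0236, 0.0222, 0.0173], "delta_rot": [0.0293, -0.0352, 0.0799]}
{"grip": 1, "linear": [-0.0211, 0.0245, 0.0174], "delta_rot": [0.0293, -0.0352, 0.0799]}
```

play_rows(increments=[{"grip": 1,"linear": [-0.034,0.005,0.0135],"delta_rot": [0.029,-0.035,0.08]},{"grip": 1,"linear": [-0.033,0.008,0.0145],"delta_rot": [0.029,-0.035,0.08]},{"grip": 1,"linear": [-0.031,0.011,0.015],"delta_rot": [0.029,-0.035,0.08]},{"grip": 1,"linear": [-0.03,0.014,0.016],"delta_rot": [0.029,-0.035,0.08]},{"grip": 1,"linear": [-0.028,0.017,0.0165],"delta_rot": [0.029,-0.035,0.08]},{"grip": 1,"linear": [-0.026,0.02,0.017],"delta_rot": [0.029,-0.035,0.08]},{"grip": 1,"linear": [-0.0235,0.022,0.017],"delta_rot": [0.029,-0.035,0.08]},{"grip": 1,"linear": [-0.021,0.0245,0.0175],"delta_rot": [0.029,-0.035,0.08]}])

```text
time_s: 2.58
eef_pos: [0.5767, 0.1184, 0.2084]
tcp_rot: [0.712, 0.611, -0.257, 0.231]
contact_force: [0.8, 0.4, -0.1]
grip_width: 1.002
```

```bash
python3 - <<'E'
from plan import *
s=st()
tR=Rt(-7,40); G=np.array([.560,.015,.066]); z=tR.apply([0,0,1])
plan(G-.08*z,tR,1)
for c in ['top','side']:
    p=capture(c); save(c+'1',p); print(w2p(p,s['eef_pos']))
E
```

```text
{'time_s': 2.5833, 'joint_pos': [-0.8824, 0.5803, 0.442, 1.3845, 0.3357, 1.6377, -0.6565], 'joint_velocities': [0.5224, 0.6654, 0.4004, -0.6072, 0.0137, 0.1631, -0.2439], 'tau': [-3.0977, -75.1014, 10.5457, -30.7306, 2.8493, 1.93, 0.5147], 'eef_pos': [0.5767, 0.1184, 0.2084], 'tcp_rot': [0.7122, 0.6111, -0.2569, 0.2308], 'contact_force': [0.7863, 0.4443, -0.1236], 'ft_torque': [0.7186, -0.0242, 0.0309], 'grip_width': 1.0015}
t 2.5833 dist 0.0971 rot 1.71 n 3
{"grip": 1, "linear": [0.004, -0.0013, 0.0321], "delta_rot": [-0.0016, 0.0024, -0.0095]}
{"grip": 1, "linear": [0.0039, -0.0013, 0.0321], "delta_rot": [-0.0016, 0.0024, -0.0095]}
{"grip": 1, "linear": [0.0039, -0.0013, 0.0321], "delta_rot": [-0.0016, 0.0024, -0.0095]}
[[188.5474184 202.3819829]]
[[258.60127926 123.99910919]]
```

View pics/side1.png

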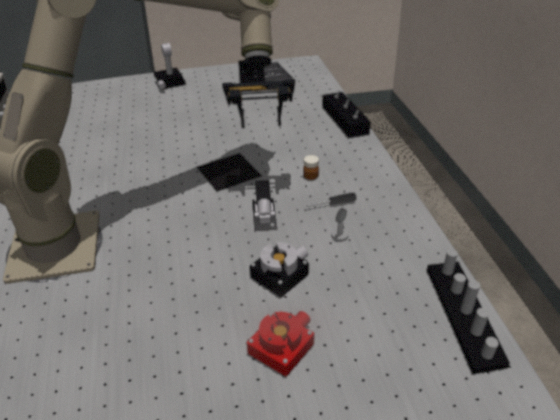

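View pics/top1.png

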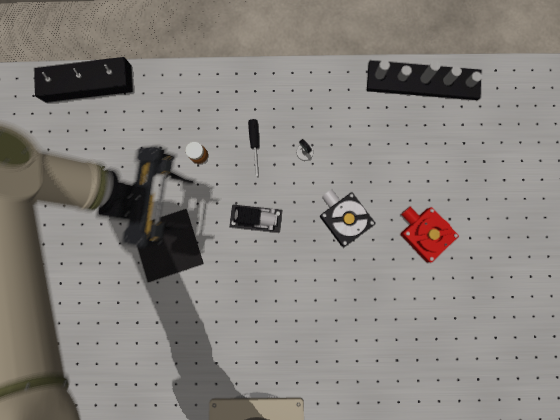

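The side picture shows the open fingers with tips at (243,124) and (280,121). The projected TCP at (259,124) lies between them, so the robot and camera frames agree. Next I approach.

play_rows(increments=[{"grip": 1,"linear": [0.004,-0.0013,0.032],"delta_rot": [-0.002,0.002,-0.01]},{"grip": 1,"linear": [0.004,-0.0013,0.032],"delta_rot": [-0.002,0.002,-0.01]},{"grip": 1,"linear": [0.004,-0.0013,0.032],"delta_rot": [-0.002,0.002,-0.01]}])

```text
time_s: 2.93
eef_pos: [0.5717, 0.0627, 0.128]
tcp_rot: [0.706, 0.62, -0.254, 0.229]
contact_force: [-0.1, -1.1, -0.5]
grip_width: 1.001
```

```bash
python3 - <<'E'
from plan import *
s=ctrl.state()
tR=Rt(-7,40); G=np.array([.560,.015,.066]); z=tR.apply([0,0,1])
plan(G+.019*z,tR,1,vmax=.02)
for c in ['top','side']:
    p=capture(c); save(c+'2',p);x=(170,180) if c=='top' else (200,140)
    cv2.imwrite(f'pics/c{c}2.png',cv2.resize(p['frame'][x[1]:x[1]+100,x[0]:x[0]+130],None,fx=6,fy=6)[:,:,::-1])
E
```

```text
t 2.9333 dist 0.098 rot 0.53 n 5
{"grip": 1, "linear": [0.0005, -0.0013, 0.0196], "delta_rot": [0.0009, -0.0, -0.0016]}
{"grip": 1, "linear": [0.0005, -0.0012, 0.0196], "delta_rot": [0.0009, -0.0, -0.0016]}
{"grip": 1, "linear": [0.0005, -0.0012, 0.0196], "delta_rot": [0.0009, -0.0, -0.0016]}
{"grip": 1, "linear": [0.0005, -0.0012, 0.0196], "delta_rot": [0.0009, -0.0, -0.0016]}
{"grip": 1, "linear": [0.0005, -0.0012, 0.0196], "delta_rot": [0.0009, -0.0, -0.0016]}
```

View pics/cside2.png

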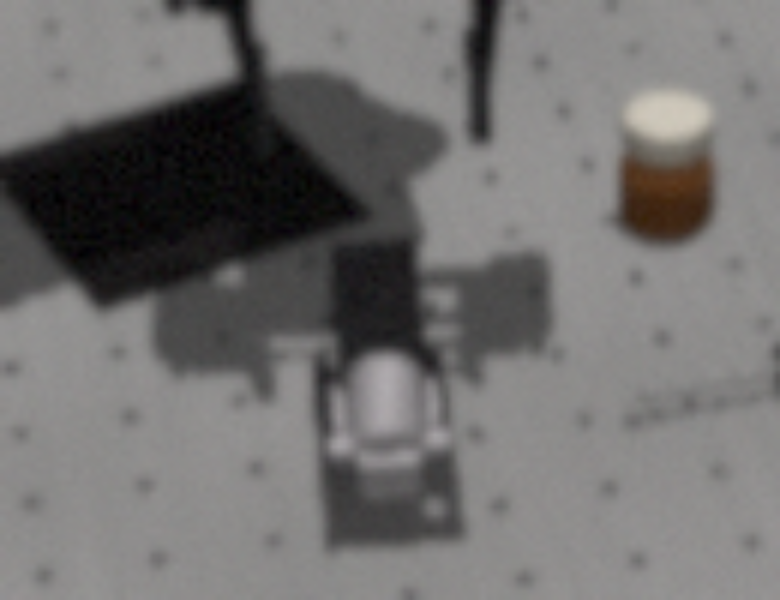

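View pics/ctop2.png

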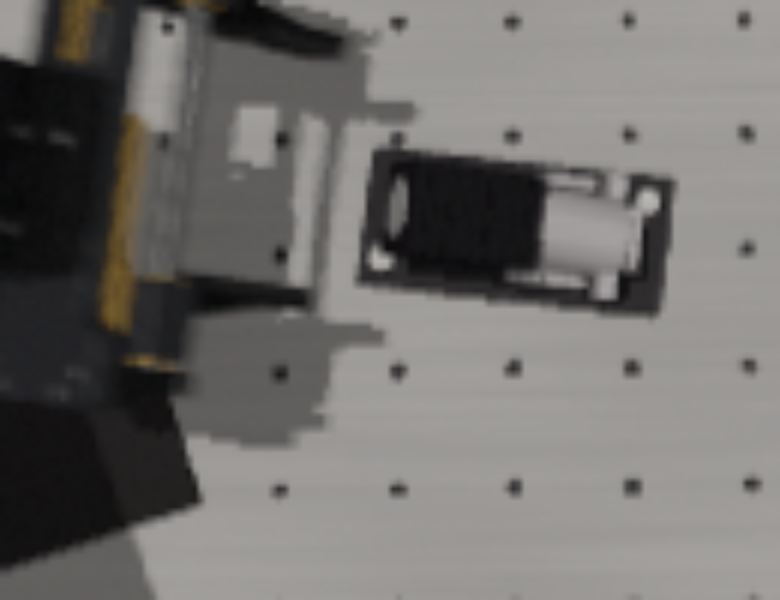

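```bash
python3 - <<'E'
from plan import *
s=ctrl.state()
r=R.from_quat(s['tcp_rot']);t=np.array(s['eef_pos'])
for c in ['top','side']:
    p=capture(c)
    x=(170,180) if c=='top' else (200,140)
    for d in (-.0435,0,.0435): print(c,((w2p(p,t+r.apply([0,d,0]))-x)*6).round(0), ((w2p(p,t+r.apply([0,d*1.17,-.01]))-x)*6).round(0))
    c_,s_=np.cos(np.radians(25)),np.sin(np.radians(25)); yaw=np.radians(83);
    for o in ([.5572,-.0037],[.5599,-.0006]):
      for l in (0,40,67.5,95):
        for h in (0,19): 
            q=np.array([-45+l*c_-h*s_,0,36+l*s_+h*c_])/1000
            w=np.array([o[0]+q[0]*np.cos(yaw),o[1]+q[0]*np.sin(yaw),q[2]]); print(l,h,((w2p(p,w)-x)*6).round(0))
E
```

```text
top [[305. 292.]] [[282. 309.]]
top [[320. 178.]] [[300. 174.]]
top [[336.  66.]] [[318.  42.]]
0 0 [[614. 236.]]
0 19 [[631. 235.]]
40 0 [[523. 223.]]
40 19 [[540. 222.]]
67.5 0 [[460. 214.]]
67.5 19 [[475. 213.]]
95 0 [[395. 205.]]
95 19 [[409. 204.]]
0 0 [[606. 230.]]
0 19 [[624. 229.]]
40 0 [[516. 217.]]
40 19 [[532. 216.]]
67.5 0 [[452. 208.]]
67.5 19 [[467. 206.]]
95 0 [[387. 199.]]
95 19 [[401. 197.]]
side [[267. 144.]] [[248. 122.]]
side [[366. 137.]] [[364. 115.]]
side [[465. 131.]] [[480. 107.]]
0 0 [[382. 452.]]
0 19 [[381. 432.]]
40 0 [[375. 369.]]
40 19 [[374. 349.]]
67.5 0 [[370. 314.]]
67.5 19 [[369. 293.]]
95 0 [[365. 259.]]
95 19 [[365. 238.]]
0 0 [[386. 446.]]
0 19 [[386. 427.]]
40 0 [[379. 364.]]
40 19 [[379. 343.]]
67.5 0 [[375. 309.]]
67.5 19 [[374. 288.]]
95 0 [[370. 254.]]
95 19 [[369. 233.]]
```

play_rows(increments=[{"grip": 1,"linear": [0.0005,-0.001,0.0196],"delta_rot": [0.001,0,-0.002]},{"grip": 1,"linear": [0.0005,-0.001,0.0196],"delta_rot": [0.001,0,-0.002]},{"grip": 1,"linear": [0.0005,-0.001,0.0196],"delta_rot": [0.001,0,-0.002]},{"grip": 1,"linear": [0.0005,-0.001,0.0196],"delta_rot": [0.001,0,-0.002]}])

```text
time_s: 3.47
eef_pos: [0.568, 0.0244, 0.0725]
tcp_rot: [0.703, 0.626, -0.248, 0.228]
contact_force: [0.2, -0.6, -0.8]
grip_width: 0.998
```

```bash
python3 - <<'E'
from plan import *
s=ctrl.state()
tR=Rt(-7,40); G=np.array([.560,.015,.066]); z=tR.apply([0,0,1])
plan(G+.019*z,tR,1,vmax=.02)
for c in ['top','side']:
    p=capture(c); save(c+'3',p);x=(190,180) if c=='top' else (200,140)
    cv2.imwrite(f'pics/c{c}3.png',cv2.resize(p['frame'][x[1]:x[1]+100,x[0]:x[0]+130],None,fx=6,fy=6)[:,:,::-1])
E
```

```text
t 3.4667 dist 0.0315 rot 1.01 n 2
{"grip": 1, "linear": [-0.002, -0.0036, 0.0152], "delta_rot": [0.0072, -0.0052, 0.0004]}
{"grip": 1, "linear": [-0.0019, -0.0035, 0.0152], "delta_rot": [0.0072, -0.0052, 0.0004]}
```

View pics/cside3.png

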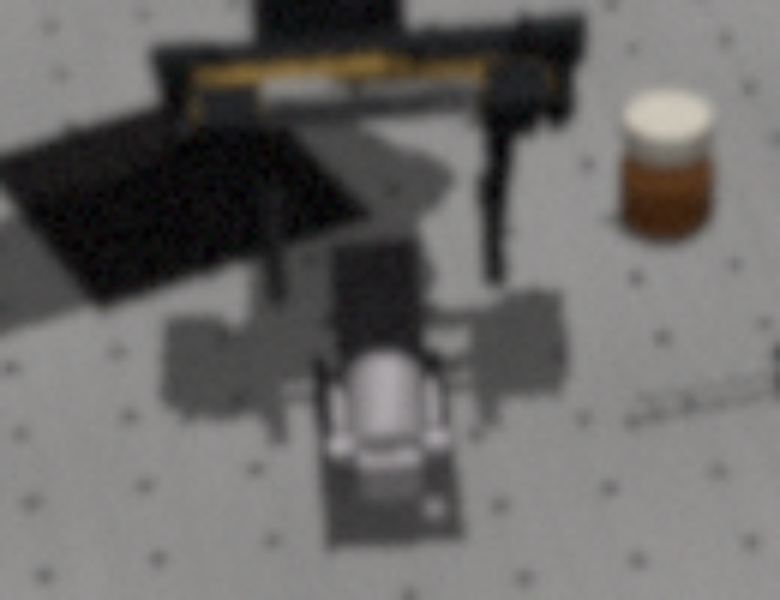

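View pics/ctop3.png

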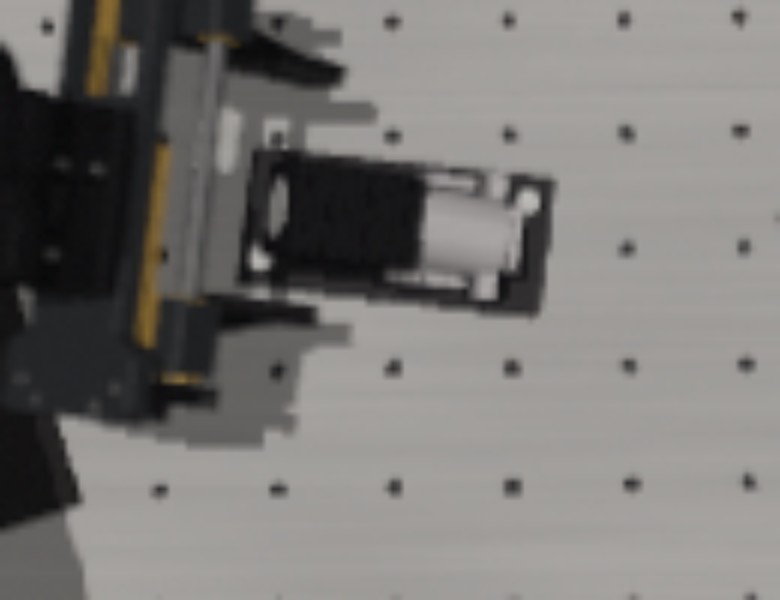

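play_rows(increments=[{"grip": 1,"linear": [-0.002,-0.003,0.0152],"delta_rot": [0.007,-0.005,0]},{"grip": 1,"linear": [-0.002,-0.003,0.0152],"delta_rot": [0.007,-0.005,0]},{"grip": 1,"linear": [0,0,0],"delta_rot": [0,0,0]}])

```text
time_s: 3.82
eef_pos: [0.56, 0.0032, 0.0519]
tcp_rot: [0.704, 0.623, -0.256, 0.227]
contact_force: [-0.5, -1.0, 0.1]
grip_width: 1.0
```

```bash
python3 - <<'E'
from plan import *
s=ctrl.state()
tR=Rt(-7,40); G=np.array([.560,.015,.066]); z=tR.apply([0,0,1])
plan(G+.019*z,tR,1,vmax=.02)
for c in ['top','side']:
    p=capture(c); save(c+'4',p);x=(190,180) if c=='top' else (200,140)
    cv2.imwrite(f'pics/c{c}4.png',cv2.resize(p['frame'][x[1]:x[1]+100,x[0]:x[0]+130],None,fx=6,fy=6)[:,:,::-1])
E
```

```text
t 3.8167 dist 0.0016 rot 0.05 n 1
{"grip": 1, "linear": [-0.0, -0.0014, 0.0007], "delta_rot": [0.0006, -0.0001, 0.0006]}
```

View pics/cside4.png

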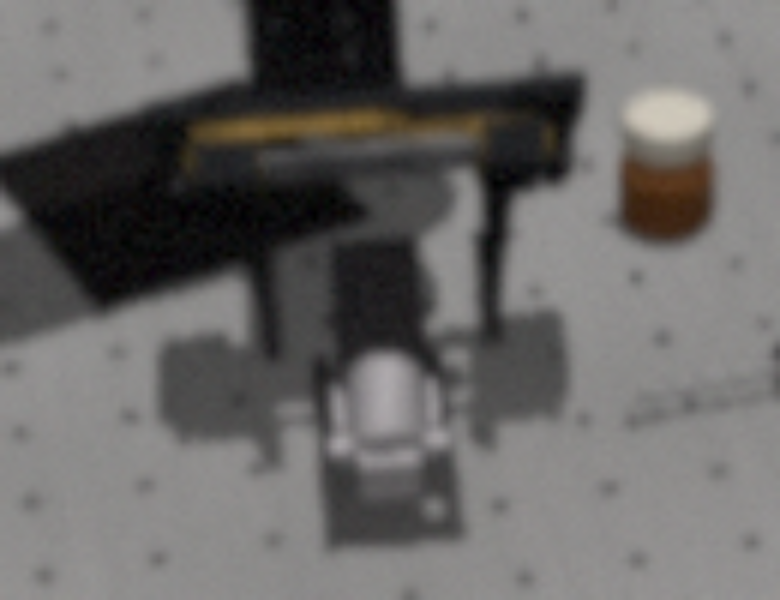

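View pics/ctop4.png

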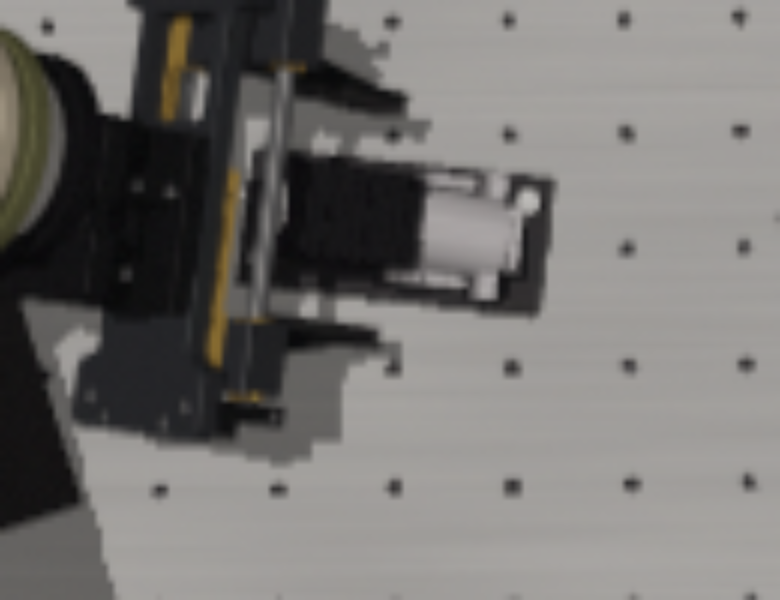

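The side picture shows the fingers at crop u=270 and 492, straddling the body at 333–418. The top picture agrees within about 2 mm. Now I close.

play_rows(increments=[{"grip": 0.6,"linear": [0,-0.0015,0],"delta_rot": [0,0,0]},{"grip": 0.35,"linear": [0,0,0],"delta_rot": [0,0,0]},{"grip": 0.35,"linear": [0,0,0],"delta_rot": [0,0,0]},{"grip": 0.3,"linear": [0,0,0],"delta_rot": [0,0,0]},{"grip": 0.3,"linear": [0,0,0],"delta_rot": [0,0,0]},{"grip": 0.3,"linear": [0,0,0],"delta_rot": [0,0,0]}], grip_force=30)

```text
time_s: 4.42
eef_pos: [0.5613, 0.0079, 0.0548]
tcp_rot: [0.703, 0.624, -0.253, 0.227]
contact_force: [-1.0, 0.6, 0.2]
grip_width: 0.629
```

```bash
python3 - <<'E'
from plan import *
st()
E
```

```text
{'time_s': 4.4167, 'joint_pos': [-0.7873, 0.6242, 0.4432, 1.6864, 0.3672, 1.2511, -0.6764], 'joint_velocities': [-0.0029, -0.002, 0.0008, -0.0027, -0.0008, -0.0005, 0.0009], 'tau': [-0.0151, -64.3992, 12.6199, -28.1355, 2.534, 2.1363, 0.0228], 'eef_pos': [0.5613, 0.0079, 0.0548], 'tcp_rot': [0.7033, 0.6244, -0.2525, 0.2275], 'contact_force': [-1.0071, 0.6441, 0.1728], 'ft_torque': [0.6325, -0.047, -0.0077], 'grip_width': 0.6289}
```

play_rows(increments=[{"grip": 0.6,"linear": [0,-0.002,0.005],"delta_rot": [0,0,0]},{"grip": 0.35,"linear": [0,0,0],"delta_rot": [0,0,0]},{"grip": 0.3,"linear": [0,0,0],"delta_rot": [0,0,0]},{"grip": 0.3,"linear": [0,0,0],"delta_rot": [0,0,0]},{"grip": 0.3,"linear": [0,0,0],"delta_rot": [0,0,0]},{"grip": 0.3,"linear": [0,0,0],"delta_rot": [0,0,0]}])

```text
time_s: 4.92
eef_pos: [0.5587, 0.0047, 0.0505]
tcp_rot: [0.703, 0.624, -0.252, 0.227]
contact_force: [-0.8, 0.8, -0.2]
grip_width: 0.436
```

```bash
python3 - <<'E'
from plan import *
st()
tR=Rt(-7,40); G=np.array([.560,.015,.066]); z=tR.apply([0,0,1])
plan(G+.019*z,tR,.3,vmax=.02)
E
```

```text
{'time_s': 4.9167, 'joint_pos': [-0.7863, 0.6243, 0.4435, 1.6981, 0.369, 1.2393, -0.6798], 'joint_velocities': [-0.0014, 0.0013, 0.0015, 0.0012, -0.0009, -0.0, -0.003], 'tau': [0.0156, -64.1106, 12.6584, -27.9484, 2.5639, 2.0775, 0.0178], 'eef_pos': [0.5587, 0.0047, 0.0505], 'tcp_rot': [0.7033, 0.6244, -0.2524, 0.2275], 'contact_force': [-0.7589, 0.7978, -0.1525], 'ft_torque': [0.6578, -0.0246, 0.0515], 'grip_width': 0.4361}
t 4.9167 dist 0.002 rot 0.48 n 1
{"grip": 0.3, "linear": [-0.002, 0.0, 0.0004], "delta_rot": [0.0069, -0.0047, 0.0009]}
```

```bash
python3 - <<'E'
from plan import *
s=ctrl.state()
plan(np.array(s['eef_pos'])+[0,0,.1],R.from_quat(s['tcp_rot']),.3,vmax=.025)
E
```

```text
t 4.9167 dist 0.1 rot 0.0 n 5
{"grip": 0.3, "linear": [-0.0128, 0.0001, -0.0154], "delta_rot": [0.0, 0.0, 0.0]}
{"grip": 0.3, "linear": [-0.0128, 0.0001, -0.0154], "delta_rot": [0.0, 0.0, 0.0]}
{"grip": 0.3, "linear": [-0.0128, 0.0001, -0.0154], "delta_rot": [0.0, 0.0, 0.0]}
{"grip": 0.3, "linear": [-0.0128, 0.0001, -0.0154], "delta_rot": [0.0, 0.0, 0.0]}
{"grip": 0.3, "linear": [-0.0128, 0.0001, -0.0154], "delta_rot": [0.0, 0.0, 0.0]}
```

play_rows(increments=[{"grip": 0.3,"linear": [0,0,0],"delta_rot": [0,0,0]},{"grip": 0.3,"linear": [0,0,0],"delta_rot": [0,0,0]},{"grip": 0.3,"linear": [-0.013,0,-0.0154],"delta_rot": [0,0,0]},{"grip": 0.3,"linear": [-0.013,0,-0.0154],"delta_rot": [0,0,0]},{"grip": 0.3,"linear": [-0.013,0,-0.0154],"delta_rot": [0,0,0]},{"grip": 0.3,"linear": [-0.013,0,-0.0154],"delta_rot": [0,0,0]},{"grip": 0.3,"linear": [-0.013,0,-0.0154],"delta_rot": [0,0,0]},{"grip": 0.3,"linear": [0,0,0],"delta_rot": [0,0,0]},{"grip": 0.3,"linear": [0,0,0],"delta_rot": [0,0,0]}], grip_force=45)

```text
time_s: 5.67
eef_pos: [0.5558, 0.0045, 0.1519]
tcp_rot: [0.703, 0.625, -0.254, 0.225]
contact_force: [-1.0, -0.4, -3.9]
grip_width: 0.437
```

```bash
python3 - <<'E'
from plan import *
st()
tR=Rt(-7,-25); z=tR.apply([0,0,1]); 
plan(np.array([.4935,.224,.074+.06])+.019*z,tR,.3,wmax=6)
for c in ['top','side']:
    p=capture(c); save(c+'5',p);x=(190,180) if c=='top' else (200,110)
    cv2.imwrite(f'pics/c{c}5.png',cv2.resize(p['frame'][x[1]:x[1]+100,x[0]:x[0]+130],None,fx=6,fy=6)[:,:,::-1])
E
```

```text
{'time_s': 5.6667, 'joint_pos': [-0.8105, 0.4855, 0.4722, 1.6506, 0.3987, 1.4067, -0.6041], 'joint_velocities': [-0.0, -0.0236, 0.0063, -0.0208, 0.0061, 0.0144, 0.0067], 'tau': [0.4207, -62.748, 11.8878, -34.7913, 3.5601, 2.5343, 0.1135], 'eef_pos': [0.5558, 0.0045, 0.1519], 'tcp_rot': [0.7028, 0.6251, -0.2542, 0.2252], 'contact_force': [-1.0309, -0.4315, -3.8573], 'ft_torque': [1.1089, -0.0239, 0.0068], 'grip_width': 0.4369}
t 5.6667 dist 0.2382 rot 64.7 n 11
{"grip": 0.3, "linear": [0.0173, -0.008, -0.0102], "delta_rot": [-0.0001, 0.1027, 0.0005]}
{"grip": 0.3, "linear": [0.0183, -0.008, -0.0084], "delta_rot": [-0.0001, 0.1027, 0.0005]}
{"grip": 0.3, "linear": [0.0191, -0.008, -0.0065], "delta_rot": [-0.0001, 0.1027, 0.0005]}
{"grip": 0.3, "linear": [0.0196, -0.008, -0.0045], "delta_rot": [-0.0001, 0.1027, 0.0005]}
{"grip": 0.3, "linear": [0.02, -0.008, -0.0025], "delta_rot": [-0.0001, 0.1027, 0.0005]}
{"grip": 0.3, "linear": [0.0201, -0.008, -0.0004], "delta_rot": [-0.0001, 0.1027, 0.0005]}
{"grip": 0.3, "linear": [0.0201, -0.008, 0.0017], "delta_rot": [-0.0001, 0.1027, 0.0005]}
{"grip": 0.3, "linear": [0.0198, -0.008, 0.0037], "delta_rot": [-0.0001, 0.1027, 0.0005]}
{"grip": 0.3, "linear": [0.0193, -0.008, 0.0057], "delta_rot": [-0.0001, 0.1027, 0.0005]}
{"grip": 0.3, "linear": [0.0186, -0.008, 0.0077], "delta_rot": [-0.0001, 0.1027, 0.0005]}
{"grip": 0.3, "linear": [0.0177, -0.008, 0.0095], "delta_rot": [-0.0001, 0.1027, 0.0005]}
```

View pics/cside5.png

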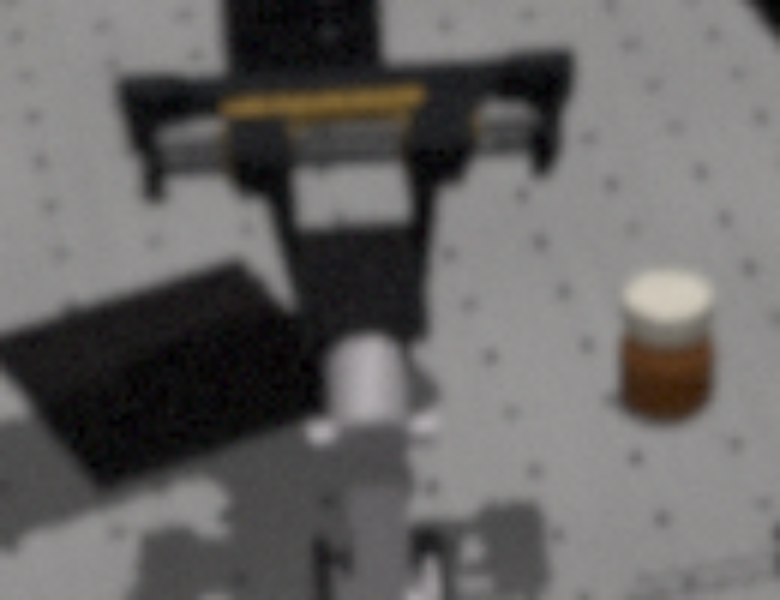

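View pics/ctop5.png

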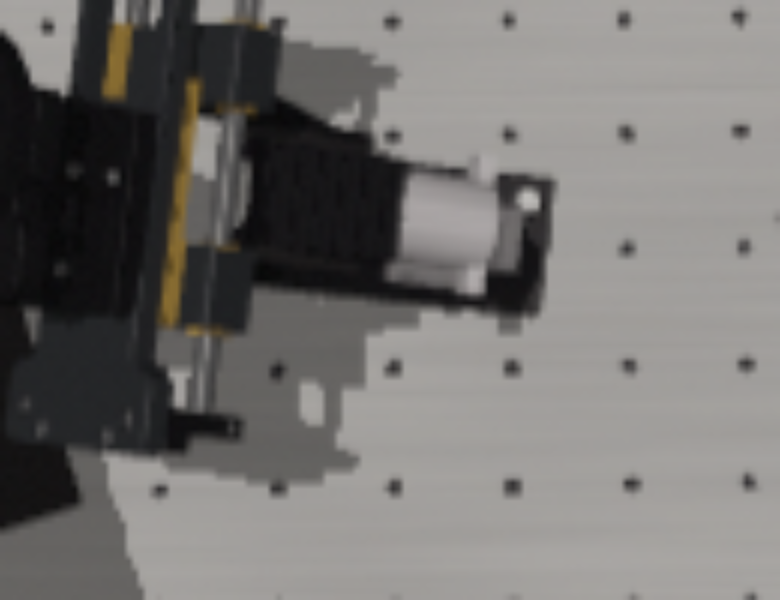

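The module is clear of the rest and held, with the stub and lugs visible at side crop (365,380). Now I carry it to above the mat and bring it upright.

play_rows(increments=[{"grip": 0.3,"linear": [0.017,-0.008,-0.01],"delta_rot": [0,0.103,0]},{"grip": 0.3,"linear": [0.018,-0.008,-0.0085],"delta_rot": [0,0.103,0]},{"grip": 0.3,"linear": [0.019,-0.008,-0.0065],"delta_rot": [0,0.103,0]},{"grip": 0.3,"linear": [0.0195,-0.008,-0.0045],"delta_rot": [0,0.103,0]},{"grip": 0.3,"linear": [0.02,-0.008,-0.0025],"delta_rot": [0,0.103,0]},{"grip": 0.3,"linear": [0.02,-0.008,-0.0005],"delta_rot": [0,0.103,0]},{"grip": 0.3,"linear": [0.02,-0.008,0.0015],"delta_rot": [0,0.103,0]},{"grip": 0.3,"linear": [0.02,-0.008,0.0035],"delta_rot": [0,0.103,0]},{"grip": 0.3,"linear": [0.0195,-0.008,0.0055],"delta_rot": [0,0.103,0]},{"grip": 0.3,"linear": [0.0185,-0.008,0.0075],"delta_rot": [0,0.103,0]},{"grip": 0.3,"linear": [0.0175,-0.008,0.0095],"delta_rot": [0,0.103,0]},{"grip": 0.3,"linear": [0,0,0],"delta_rot": [0,0,0]}])

```text
time_s: 6.77
eef_pos: [0.484, 0.2386, 0.1046]
tcp_rot: [0.73, 0.642, 0.169, -0.161]
contact_force: [0.6, -0.9, -3.6]
grip_width: 0.433
```

```bash
python3 - <<'E'
from plan import *
st()
tR=Rt(-7,-25); z=tR.apply([0,0,1]); 
plan(np.array([.4935,.224,.074+.06])+.019*z,tR,.3,wmax=6)
E
```

```text
{'time_s': 6.7667, 'joint_pos': [-0.5315, 0.1628, 0.2891, 2.0327, -0.6459, 0.895, 0.021], 'joint_velocities': [-0.0174, 0.0022, 0.0118, -0.0441, 0.2127, 0.025, -0.175], 'tau': [1.0196, -46.7145, 1.8749, -35.9372, -5.6493, -0.8441, 2.5961], 'eef_pos': [0.484, 0.2386, 0.1046], 'tcp_rot': [0.73, 0.6423, 0.169, -0.161], 'contact_force': [0.606, -0.9089, -3.6442], 'ft_torque': [-1.0376, 0.1851, 0.0501], 'grip_width': 0.4326}
t 6.7667 dist 0.0174 rot 2.24 n 1
{"grip": 0.3, "linear": [0.0009, 0.011, -0.0134], "delta_rot": [-0.0157, -0.0346, -0.0089]}
```

play_rows(increments=[{"grip": 0.3,"linear": [0.001,0.011,-0.013],"delta_rot": [-0.016,-0.035,-0.009]},{"grip": 0.3,"linear": [0,0,0],"delta_rot": [0,0,0]},{"grip": 0.3,"linear": [0,0,0],"delta_rot": [0,0,0]},{"grip": 0.3,"linear": [0,0,0],"delta_rot": [0,0,0]}])

```text
time_s: 7.1
eef_pos: [0.4922, 0.2279, 0.1114]
tcp_rot: [0.733, 0.647, 0.154, -0.141]
contact_force: [0.8, 0.8, -2.9]
grip_width: 0.433
```

```bash
python3 - <<'E'
from plan import *
s=st()
tR=Rt(-7,-25); z=tR.apply([0,0,1]); 
plan(np.array([.4935,.224,.074+.06])+.019*z,tR,.3,wmax=6)
p=capture('side'); save('side6',p); x=(170,90)
cv2.imwrite(f'pics/cside6.png',cv2.resize(p['frame'][x[1]:x[1]+100,x[0]:x[0]+130],None,fx=6,fy=6)[:,:,::-1])
r=R.from_quat(s['tcp_rot']); g=np.array(s['eef_pos'])-.019*r.apply([0,0,1])
mz=-Rt(-7,65).apply([0,0,1]); rel=Rt(-7,40).inv().apply(mz); mzw=r.apply(rel); print('module z',mzw, 'grip',g)
for l in (-.07,-.03,.025): print(l,((w2p(p,g+mzw*l)-x)*6).round(0))
E
```

```text
{'time_s': 7.1, 'joint_pos': [-0.5494, 0.1582, 0.3003, 2.0023, -0.5653, 0.9119, -0.0462], 'joint_velocities': [-0.0073, 0.0142, -0.0009, 0.0094, 0.0211, 0.0067, -0.0099], 'tau': [0.1115, -44.7652, 1.8562, -34.9954, -1.9234, 0.0357, -0.1136], 'eef_pos': [0.4922, 0.2279, 0.1114], 'tcp_rot': [0.7334, 0.647, 0.1539, -0.1405], 'contact_force': [0.8356, 0.7552, -2.9154], 'ft_torque': [-0.7945, 0.1334, 0.0275], 'grip_width': 0.4325}
t 7.1 dist 0.0071 rot 1.03 n 1
{"grip": 0.3, "linear": [0.0061, 0.0017, -0.0031], "delta_rot": [-0.0058, 0.0166, -0.0041]}
module z [0.00899405 0.01556739 0.99983837] grip [0.49139933 0.22024715 0.12879088]
-0.07 [[335. 397.]]
-0.03 [[328. 326.]]
0.025 [[320. 225.]]
```

View pics/cside6.png

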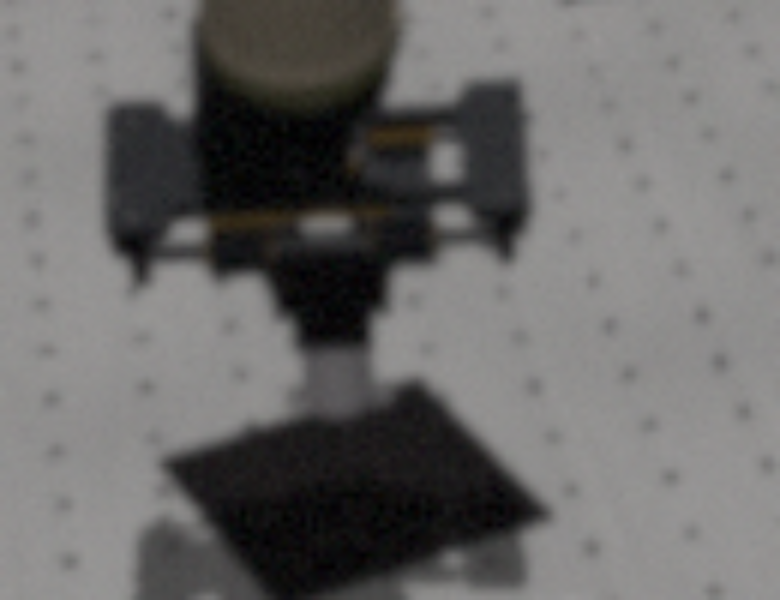

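```bash
python3 - <<'E'
from plan import *
tR=Rt(-7,-25); z=tR.apply([0,0,1]); 
plan(np.array([.4935,.224,.079])+.019*z,tR,.3,vmax=.014)
E
```

```text
t 7.15 dist 0.0496 rot 1.04 n 4
{"grip": 0.3, "linear": [-0.0041, 0.0006, 0.0117], "delta_rot": [-0.0016, 0.0041, -0.001]}
{"grip": 0.3, "linear": [-0.0041, 0.0006, 0.0117], "delta_rot": [-0.0016, 0.0041, -0.001]}
{"grip": 0.3, "linear": [-0.0042, 0.0006, 0.0117], "delta_rot": [-0.0016, 0.0041, -0.001]}
{"grip": 0.3, "linear": [-0.0042, 0.0005, 0.0117], "delta_rot": [-0.0016, 0.0041, -0.001]}
```

play_rows(increments=[{"grip": 0.3,"linear": [-0.004,0.0005,0.0117],"delta_rot": [-0.002,0.005,-0.001]},{"grip": 0.3,"linear": [-0.004,0.0005,0.0117],"delta_rot": [-0.002,0.005,-0.001]},{"grip": 0.3,"linear": [-0.004,0.0005,0.0117],"delta_rot": [-0.002,0.005,-0.001]},{"grip": 0.3,"linear": [-0.004,0.0005,0.01],"delta_rot": [-0.002,0.005,-0.001]},{"grip": 0.3,"linear": [0,0,0],"delta_rot": [0,0,0]},{"grip": 0.3,"linear": [0,0,0],"delta_rot": [0,0,0]}])

```text
time_s: 7.65
eef_pos: [0.493, 0.2324, 0.06]
tcp_rot: [0.731, 0.648, 0.162, -0.144]
contact_force: [0.6, 0.1, -1.9]
grip_width: 0.435
```

```bash
python3 - <<'E'
from plan import *
s=st()
tR=Rt(-7,-25); z=tR.apply([0,0,1]); 
plan(np.array([.4935,.224,.074])+.019*z,tR,.3,vmax=.014)
r=R.from_quat(s['tcp_rot']); g=np.array(s['eef_pos'])-.019*r.apply([0,0,1])
mz=-Rt(-7,65).apply([0,0,1]); rel=Rt(-7,40).inv().apply(mz); mzw=r.apply(rel); print('module z',mzw, 'grip',g)
E
```

```text
{'time_s': 7.65, 'joint_pos': [-0.5238, 0.239, 0.2787, 2.045, -0.6706, 0.8152, 0.0786], 'joint_velocities': [-0.0009, 0.0176, -0.0019, 0.0151, -0.0021, -0.0031, 0.0086], 'tau': [0.0539, -46.7126, 2.3745, -31.3707, -2.0568, 0.178, 0.1907], 'eef_pos': [0.493, 0.2324, 0.06], 'tcp_rot': [0.7305, 0.6476, 0.1619, -0.144], 'contact_force': [0.5983, 0.0511, -1.855], 'ft_torque': [-0.7595, 0.0973, 0.0007], 'grip_width': 0.4351}
t 7.65 dist 0.0036 rot 0.13 n 1
{"grip": 0.3, "linear": [-0.0016, 0.0015, 0.0028], "delta_rot": [-0.0016, -0.0004, 0.0017]}
module z [ 6.69948835e-04 -4.72823183e-04  9.99999664e-01] grip [0.49202491 0.22439088 0.07719978]
```

Upright to within 0.1° by the arm's pose, and about 3 mm above the mat. I lower it in small steps until it makes contact.

play_rows(increments=[{"grip": 0.3,"linear": [-0.001,0,0.002],"delta_rot": [0,0,0]},{"grip": 0.3,"linear": [0,0,0],"delta_rot": [0,0,0]},{"grip": 0.3,"linear": [-0.0005,0,0.001],"delta_rot": [0,0,0]},{"grip": 0.3,"linear": [0,0,0],"delta_rot": [0,0,0]}])

```text
time_s: 7.98
eef_pos: [0.4935, 0.2326, 0.0579]
tcp_rot: [0.73, 0.648, 0.162, -0.144]
contact_force: [0.6, -0.1, -3.0]
grip_width: 0.433
```

play_rows(increments=[{"grip": 0.3,"linear": [-0.0005,0,0.001],"delta_rot": [0,0,0]},{"grip": 0.3,"linear": [0,0,0],"delta_rot": [0,0,0]},{"grip": 0.3,"linear": [0,0,0],"delta_rot": [0,0,0]}])

```text
time_s: 8.23
eef_pos: [0.4941, 0.2328, 0.0577]
tcp_rot: [0.73, 0.648, 0.163, -0.143]
contact_force: [0.4, 0.5, -2.5]
grip_width: 0.434
```

```bash
python3 - <<'E'
from plan import *
s=st()
r=R.from_quat(s['tcp_rot']); g=np.array(s['eef_pos'])-.019*r.apply([0,0,1]); print(g)
E
```

```text
{'time_s': 8.2333, 'joint_pos': [-0.5225, 0.2439, 0.2771, 2.0452, -0.6761, 0.8095, 0.0859], 'joint_velocities': [-0.0007, 0.0021, -0.0002, 0.0015, 0.0004, -0.0011, 0.0017], 'tau': [-0.0168, -47.9247, 2.524, -32.092, -1.9553, 0.2648, -0.0086], 'eef_pos': [0.4941, 0.2328, 0.0577], 'tcp_rot': [0.7301, 0.648, 0.1629, -0.1434], 'contact_force': [0.3643, 0.5498, -2.4995], 'ft_torque': [-0.8079, 0.0897, 0.055], 'grip_width': 0.4336}
[0.49311435 0.22481579 0.07490395]
```

play_rows(increments=[{"grip": 0.3,"linear": [-0.001,0,0.0015],"delta_rot": [0,0,0]},{"grip": 0.3,"linear": [0,0,0],"delta_rot": [0,0,0]},{"grip": 0.3,"linear": [0,0,0],"delta_rot": [0,0,0]}])

```text
time_s: 8.48
eef_pos: [0.4946, 0.2327, 0.0566]
tcp_rot: [0.73, 0.648, 0.164, -0.143]
contact_force: [-0.6, 0.0, -2.7]
grip_width: 0.431
```

play_rows(increments=[{"grip": 0.3,"linear": [-0.001,0,0.0015],"delta_rot": [0,0,0]},{"grip": 0.3,"linear": [0,0,0],"delta_rot": [0,0,0]},{"grip": 0.3,"linear": [0,0,0],"delta_rot": [0,0,0]}])

```text
time_s: 8.73
eef_pos: [0.4954, 0.2328, 0.0569]
tcp_rot: [0.73, 0.648, 0.165, -0.144]
contact_force: [-0.9, 0.8, -1.9]
grip_width: 0.438
```

play_rows(increments=[{"grip": 0.3,"linear": [-0.0008,0,0.002],"delta_rot": [0,0,0]},{"grip": 0.3,"linear": [0,0,0],"delta_rot": [0,0,0]}])

```text
time_s: 8.9
eef_pos: [0.4962, 0.2333, 0.0565]
tcp_rot: [0.729, 0.648, 0.166, -0.144]
contact_force: [-0.3, -0.1, -3.0]
grip_width: 0.433
```

```bash
python3 - <<'E'
from plan import *
s=st()
r=R.from_quat(s['tcp_rot']); g=np.array(s['eef_pos'])-.019*r.apply([0,0,1]); print(g)
mz=-Rt(-7,65).apply([0,0,1]); rel=Rt(-7,40).inv().apply(mz); mzw=r.apply(rel); print('module z',mzw, 'grip',g)
p=capture('side'); save('side7',p); x=(170,110)
cv2.imwrite(f'pics/cside7.png',cv2.resize(p['frame'][x[1]:x[1]+100,x[0]:x[0]+130],None,fx=6,fy=6)[:,:,::-1])
E
```

```text
{'time_s': 8.9, 'joint_pos': [-0.5172, 0.2489, 0.2751, 2.0447, -0.6884, 0.8056, 0.0998], 'joint_velocities': [0.0023, -0.0079, -0.0014, -0.004, 0.0014, 0.0046, -0.0071], 'tau': [0.0067, -48.7581, 2.6191, -32.4385, -2.0844, 0.4944, 0.0311], 'eef_pos': [0.4962, 0.2333, 0.0565], 'tcp_rot': [0.7294, 0.6477, 0.1661, -0.1443], 'contact_force': [-0.3181, -0.1206, -3.0348], 'ft_torque': [-0.8113, 0.097, -0.0533], 'grip_width': 0.4326}
[0.49515575 0.22523944 0.07365443]
module z [-0.00543211 -0.00665842  0.99996308] grip [0.49515575 0.22523944 0.07365443]
```

View pics/cside7.png

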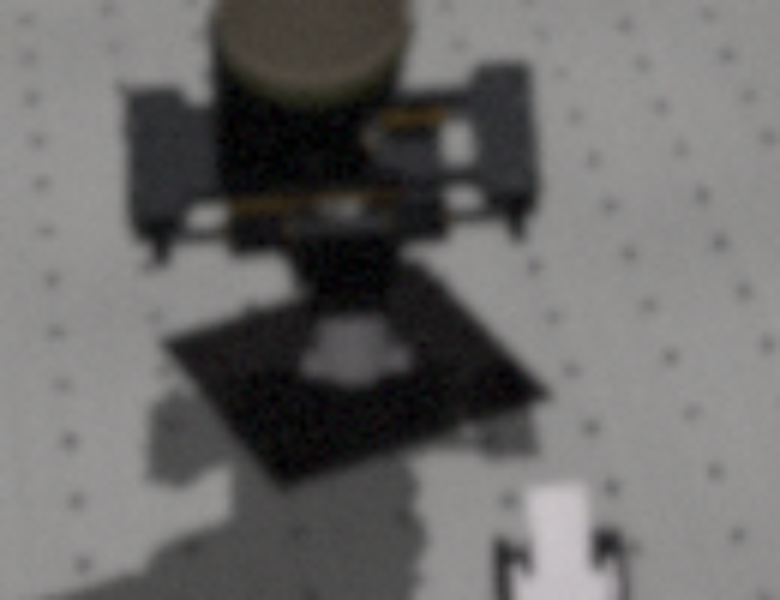

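play_rows(increments=[{"grip": 0.3,"linear": [-0.001,0,0.002],"delta_rot": [0,0,0]},{"grip": 0.3,"linear": [-0.0007,0,0.0015],"delta_rot": [0,0,0]}])

```text
time_s: 9.12
eef_pos: [0.4967, 0.234, 0.056]
tcp_rot: [0.729, 0.648, 0.167, -0.146]
contact_force: [-13.3, -11.1, 27.7]
grip_width: 0.436
```

play_rows(increments=[{"grip": 0.3,"linear": [0,0,0],"delta_rot": [0,0,0]},{"grip": 0.3,"linear": [0,0,0],"delta_rot": [0,0,0]}])

```text
time_s: 9.28
eef_pos: [0.4968, 0.2338, 0.0563]
tcp_rot: [0.729, 0.648, 0.168, -0.146]
contact_force: [-1.0, 0.4, -2.2]
grip_width: 0.436
```

play_rows(increments=[{"grip": 0.5,"linear": [0,0,0],"delta_rot": [0,0,0]},{"grip": 0.6,"linear": [0,0,0],"delta_rot": [0,0,0]},{"grip": 0.7,"linear": [0,0,0],"delta_rot": [0,0,0]},{"grip": 0.9,"linear": [0,0,0],"delta_rot": [0,0,0]},{"grip": 1,"linear": [0,0,0],"delta_rot": [0,0,0]},{"grip": 1,"linear": [0,0,0],"delta_rot": [0,0,0]},{"grip": 1,"linear": [0,0,-0.015],"delta_rot": [0,0,0]},{"grip": 1,"linear": [0,0,-0.03],"delta_rot": [0,0,0]},{"grip": 1,"linear": [0,0,-0.03],"delta_rot": [0,0,0]},{"grip": 1,"linear": [0,0,-0.03],"delta_rot": [0,0,0]}])

```text
time_s: 10.12
eef_pos: [0.4864, 0.1897, 0.1465]
tcp_rot: [0.728, 0.649, 0.162, -0.148]
contact_force: [0.4, 0.2, 0.6]
grip_width: 0.991
```

```bash
python3 - <<'E'
from plan import *
s=st()
for c in ['top','side']:
    p=capture(c); save(c+'8',p)
    x=(170,110) if c=='side' else (110,200)
    cv2.imwrite(f'pics/c{c}8.png',cv2.resize(p['frame'][x[1]:x[1]+100,x[0]:x[0]+130],None,fx=6,fy=6)[:,:,::-1])
E
```

```text
{'time_s': 10.1167, 'joint_pos': [-0.4979, 0.089, 0.3331, 2.0009, -0.5466, 1.0041, 0.0037], 'joint_velocities': [0.0939, -0.5284, 0.1736, -0.2436, 0.4566, 0.7233, -0.3108], 'tau': [-0.5417, -35.1404, 0.6946, -33.256, -2.7963, -1.3877, 0.5878], 'eef_pos': [0.4864, 0.1897, 0.1465], 'tcp_rot': [0.7284, 0.6491, 0.1615, -0.1481], 'contact_force': [0.3563, 0.1689, 0.5659], 'ft_torque': [-0.5656, 0.1251, -0.0429], 'grip_width': 0.9906}
```

View pics/cside8.png

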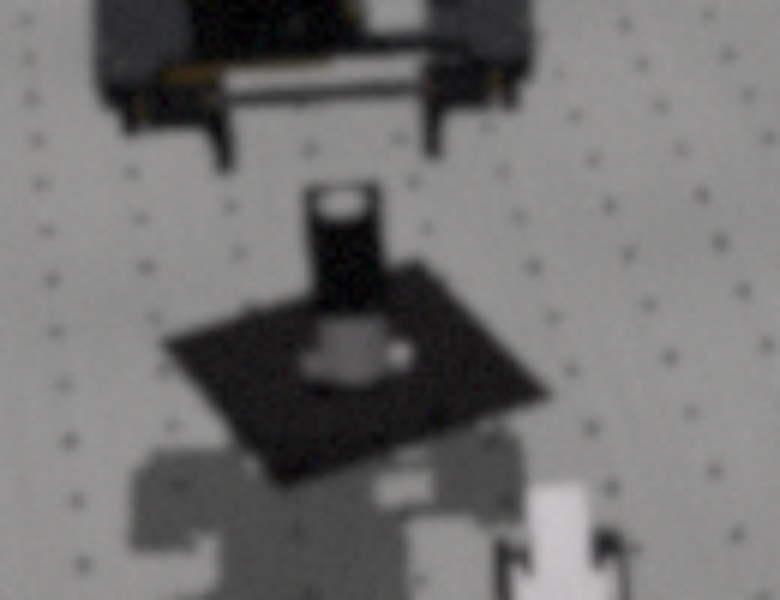

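View pics/ctop8.png

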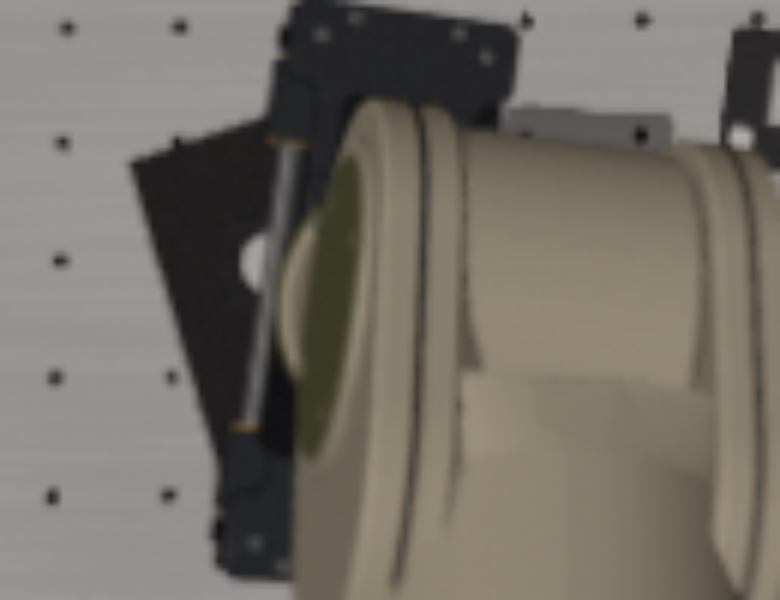

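The module stands upright on the mat: top at side crop (345,195), foot at (350,370). I move aside for a clear top view and turn the tool for the second grasp.

```bash
python3 - <<'E'
from plan import *
r=R.from_quat([.729,.648,.168,-.146]); g=np.array([.4968,.2338,.0563])-.019*r.apply([0,0,1]); print('g',g, 'jaw',r.apply([0,1,0]))
s=ctrl.state()
p0=np.array(s['eef_pos']); 
plan([.45,.38,.23],Rt(83,0),1,wmax=6.8)
E
```

```text
g [0.4957421  0.22562591 0.07341914] jaw [ 0.99296123 -0.11834027  0.0048557 ]
t 10.2167 dist 0.2111 rot 92.51 n 14
{"grip": 1, "linear": [0.0144, -0.0044, 0.0006], "delta_rot": [0.025, -0.0249, -0.1098]}
{"grip": 1, "linear": [0.0148, -0.0028, 0.0003], "delta_rot": [0.025, -0.0249, -0.1098]}
{"grip": 1, "linear": [0.015, -0.0012, -0.0], "delta_rot": [0.025, -0.0249, -0.1098]}
{"grip": 1, "linear": [0.0151, 0.0005, -0.0004], "delta_rot": [0.025, -0.0249, -0.1098]}
{"grip": 1, "linear": [0.0149, 0.0021, -0.0008], "delta_rot": [0.025, -0.0249, -0.1098]}
{"grip": 1, "linear": [0.0146, 0.0037, -0.0012], "delta_rot": [0.025, -0.0249, -0.1098]}
{"grip": 1, "linear": [0.014, 0.0053, -0.0017], "delta_rot": [0.025, -0.0249, -0.1098]}
{"grip": 1, "linear": [0.0133, 0.0067, -0.0022], "delta_rot": [0.025, -0.0249, -0.1098]}
{"grip": 1, "linear": [0.0124, 0.0081, -0.0027], "delta_rot": [0.025, -0.0249, -0.1098]}
{"grip": 1, "linear": [0.0114, 0.0093, -0.0032], "delta_rot": [0.025, -0.0249, -0.1098]}
{"grip": 1, "linear": [0.0102, 0.0104, -0.0037], "delta_rot": [0.025, -0.0249, -0.1098]}
{"grip": 1, "linear": [0.009, 0.0114, -0.0042], "delta_rot": [0.025, -0.0249, -0.1098]}
{"grip": 1, "linear": [0.0075, 0.0122, -0.0047], "delta_rot": [0.025, -0.0249, -0.1098]}
{"grip": 1, "linear": [0.0061, 0.0128, -0.0052], "delta_rot": [0.025, -0.0249, -0.1098]}
```

play_rows(increments=[{"grip": 1,"linear": [0.012,0,-0.027],"delta_rot": [0,0,0]},{"grip": 1,"linear": [0.012,0,-0.027],"delta_rot": [0,0,0]},{"grip": 1,"linear": [0.0145,-0.0045,0],"delta_rot": [0.025,-0.025,-0.11]},{"grip": 1,"linear": [0.015,-0.003,0],"delta_rot": [0.025,-0.025,-0.11]},{"grip": 1,"linear": [0.015,-0.001,0],"delta_rot": [0.025,-0.025,-0.11]},{"grip": 1,"linear": [0.015,0.0005,0],"delta_rot": [0.025,-0.025,-0.11]},{"grip": 1,"linear": [0.015,0.002,0],"delta_rot": [0.025,-0.025,-0.11]},{"grip": 1,"linear": [0.0145,0.0035,0],"delta_rot": [0.025,-0.025,-0.11]},{"grip": 1,"linear": [0.014,0.0055,0],"delta_rot": [0.025,-0.025,-0.11]},{"grip": 1,"linear": [0.013,0.007,0],"delta_rot": [0.025,-0.025,-0.11]},{"grip": 1,"linear": [0.0125,0.008,0],"delta_rot": [0.025,-0.025,-0.11]},{"grip": 1,"linear": [0.0115,0.0095,0],"delta_rot": [0.025,-0.025,-0.11]}])

```text
time_s: 11.22
eef_pos: [0.4579, 0.3292, 0.2547]
tcp_rot: [0.257, 0.964, 0.047, -0.043]
contact_force: [0.0, -0.5, -1.2]
grip_width: 1.001
```

```bash
python3 - <<'E'
from plan import *
s=st()
plan([.45,.38,.23],Rt(83,0),1,wmax=6.8)
E
```

```text
{'time_s': 11.2167, 'joint_pos': [-0.7337, 0.1689, 0.1227, 1.6027, -0.1504, 1.3559, 0.467], 'joint_velocities': [-0.3087, 0.2182, -0.277, -0.3422, 0.4555, 0.1952, 0.6847], 'tau': [2.2183, -52.7799, 2.0226, -37.6923, -1.7116, -0.3065, -1.4647], 'eef_pos': [0.4579, 0.3292, 0.2547], 'tcp_rot': [0.2575, 0.9642, 0.0472, -0.0428], 'contact_force': [0.0291, -0.5115, -1.1767], 'ft_torque': [-0.084, -0.0735, 0.0504], 'grip_width': 1.0011}
t 11.2167 dist 0.0571 rot 24.03 n 4
{"grip": 1, "linear": [0.0073, 0.0095, 0.0077], "delta_rot": [0.0224, -0.0229, -0.0998]}
{"grip": 1, "linear": [0.0065, 0.0104, 0.0073], "delta_rot": [0.0224, -0.0229, -0.0998]}
{"grip": 1, "linear": [0.0056, 0.0112, 0.0069], "delta_rot": [0.0224, -0.0229, -0.0998]}
{"grip": 1, "linear": [0.0046, 0.0118, 0.0065], "delta_rot": [0.0224, -0.0229, -0.0998]}
```

play_rows(increments=[{"grip": 1,"linear": [0.007,0.0095,0.007],"delta_rot": [0.022,-0.023,-0.1]},{"grip": 1,"linear": [0.0065,0.0105,0.007],"delta_rot": [0.022,-0.023,-0.1]},{"grip": 1,"linear": [0.0055,0.011,0.007],"delta_rot": [0.022,-0.023,-0.1]},{"grip": 1,"linear": [0.0045,0.012,0.0065],"delta_rot": [0.022,-0.023,-0.1]}])

```text
time_s: 11.55
eef_pos: [0.4487, 0.3855, 0.2293]
tcp_rot: [0.048, 0.999, -0.0, 0.002]
contact_force: [0.3, -0.1, 0.9]
grip_width: 1.004
```

```bash
python3 - <<'E'
from fit import *
from plan import plan,Rt
def mod_z(x,y):
    r=np.hypot(x,y)
    z=np.where((abs(x)<75)&(abs(y)<150),4.,4.)
    z=np.where((abs(x)<26)&(abs(y)<5),11,z); z=np.where(r<17,44,z)
    return np.where((abs(x)<19)&(abs(y)<19),99.,z)
for c in ['top','side']:
    p=capture(c);save(c+'9',p);P,u,v=cloud(p)
    x=(170,110) if c=='side' else (110,190)
    cv2.imwrite(f'pics/c{c}9.png',cv2.resize(p['frame'][x[1]:x[1]+100,x[0]:x[0]+130],None,fx=6,fy=6)[:,:,::-1])
    print(c,fit(P,mod_z,[.4957,.2256,np.radians(-7)],.045,30.))
    m=(np.hypot(P[:,0]-.4957,P[:,1]-.2256)<.045)&(P[:,2]>.094); Q=P[m]; print('top face',len(Q),Q.mean(0),cv2.minAreaRect((Q[:,:2]*1000).astype(np.float32)))
st()
E
```

```text
top ([0.4941, 0.2229, -0.112], np.float64(-6.42), np.float64(6.107))
top face 276 [0.49387998 0.22266671 0.09868043] ((493.86663818359375, 222.42724609375), (40.50251770019531, 38.22121047973633), 83.66010284423828)
side ([0.4949, 0.2206, -0.1474], np.float64(-8.44), np.float64(14.515))
top face 99 [0.49457047 0.22062997 0.09747309] ((496.364990234375, 223.63912963867188), (43.89671325683594, 37.32432174682617), 83.20092010498047)
{'time_s': 11.65, 'joint_pos': [-0.8259, 0.2525, 0.0381, 1.5514, -0.0084, 1.3379, 0.6922], 'joint_velocities': [0.0337, -0.0306, 0.0569, 0.0056, -0.0243, 0.0178, -0.0685], 'tau': [0.937, -56.7964, 1.9187, -39.7652, 0.8901, -0.1361, 1.0511], 'eef_pos': [0.4459, 0.3881, 0.2278], 'tcp_rot': [0.0457, 0.999, -0.0004, 0.0005], 'contact_force': [-0.5967, 0.1699, -0.1254], 'ft_torque': [-0.0437, 0.0603, -0.0364], 'grip_width': 0.9983}
```

View pics/ctop9.png

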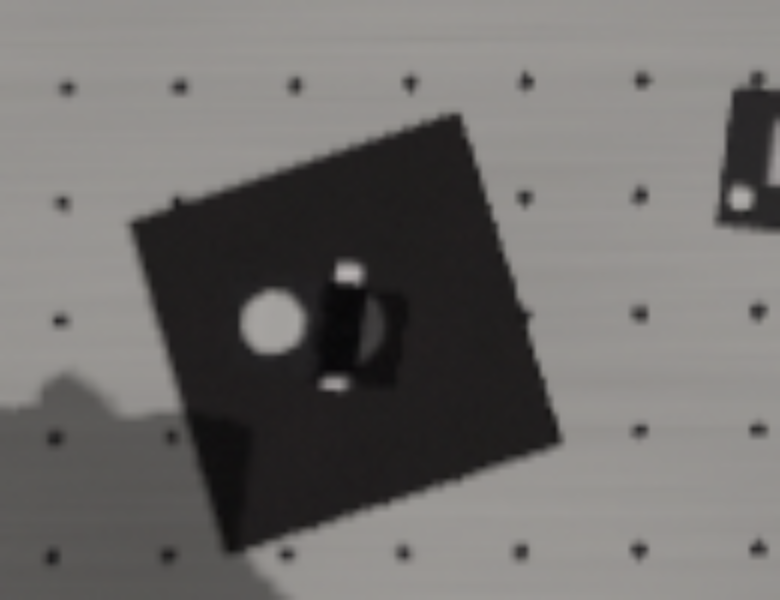

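```bash
python3 - <<'E'
from plan import *
plan([.4955,.2245,.165],Rt(83,0),1,vmax=.035)
E
```

```text
t 11.65 dist 0.1821 rot 1.76 n 6
{"grip": 1, "linear": [-0.0107, -0.0264, 0.0105], "delta_rot": [-0.0001, 0.0002, 0.0051]}
{"grip": 1, "linear": [-0.0108, -0.0263, 0.0105], "delta_rot": [-0.0001, 0.0002, 0.0051]}
{"grip": 1, "linear": [-0.011, -0.0263, 0.0105], "delta_rot": [-0.0001, 0.0002, 0.0051]}
{"grip": 1, "linear": [-0.0111, -0.0262, 0.0105], "delta_rot": [-0.0001, 0.0002, 0.0051]}
{"grip": 1, "linear": [-0.0113, -0.0262, 0.0105], "delta_rot": [-0.0001, 0.0002, 0.0051]}
{"grip": 1, "linear": [-0.0114, -0.0261, 0.0105], "delta_rot": [-0.0001, 0.0002, 0.0051]}
```

play_rows(increments=[{"grip": 1,"linear": [-0.011,-0.026,0.0105],"delta_rot": [0,0,0.005]},{"grip": 1,"linear": [-0.011,-0.026,0.0105],"delta_rot": [0,0,0.005]},{"grip": 1,"linear": [-0.011,-0.026,0.0105],"delta_rot": [0,0,0.005]},{"grip": 1,"linear": [-0.011,-0.026,0.0105],"delta_rot": [0,0,0.005]},{"grip": 1,"linear": [-0.011,-0.026,0.0105],"delta_rot": [0,0,0.005]},{"grip": 1,"linear": [-0.011,-0.026,0.0105],"delta_rot": [0,0,0.005]},{"grip": 1,"linear": [0,0,0],"delta_rot": [0,0,0]},{"grip": 1,"linear": [0,0,0],"delta_rot": [0,0,0]}])

```text
time_s: 12.32
eef_pos: [0.4943, 0.2207, 0.1575]
tcp_rot: [0.064, 0.998, 0.001, -0.003]
contact_force: [-0.6, 0.4, -0.0]
grip_width: 1.002
```

```bash
python3 - <<'E'
from plan import *
plan([.4955,.2245,.057],Rt(83,0),1,vmax=.02); st()
E
```

```text
t 12.3167 dist 0.1005 rot 0.51 n 6
{"grip": 1, "linear": [-0.0002, 0.0006, 0.0167], "delta_rot": [0.0004, -0.001, -0.001]}
{"grip": 1, "linear": [-0.0002, 0.0006, 0.0167], "delta_rot": [0.0004, -0.001, -0.001]}
{"grip": 1, "linear": [-0.0002, 0.0006, 0.0167], "delta_rot": [0.0004, -0.001, -0.001]}
{"grip": 1, "linear": [-0.0002, 0.0006, 0.0167], "delta_rot": [0.0004, -0.001, -0.001]}
{"grip": 1, "linear": [-0.0002, 0.0006, 0.0167], "delta_rot": [0.0004, -0.001, -0.001]}
{"grip": 1, "linear": [-0.0001, 0.0006, 0.0167], "delta_rot": [0.0004, -0.001, -0.001]}
{'time_s': 12.3167, 'joint_pos': [-0.6265, 0.1961, 0.1416, 1.7739, -0.0357, 1.1775, 0.9688], 'joint_velocities': [0.0553, 0.0029, 0.0358, 0.0362, 0.01, -0.0135, 0.0158], 'tau': [2.1766, -49.5267, 3.8312, -35.6935, 0.3795, 0.1318, 0.2238], 'eef_pos': [0.4943, 0.2207, 0.1575], 'tcp_rot': [0.0641, 0.9979, 0.0013, -0.003], 'contact_force': [-0.5779, 0.432, -0.035], 'ft_torque': [0.0971, 0.0082, -0.0531], 'grip_width': 1.0025}
```

play_rows(increments=[{"grip": 1,"linear": [0,0.0005,0.0165],"delta_rot": [0,-0.001,-0.001]},{"grip": 1,"linear": [0,0.0005,0.0165],"delta_rot": [0,-0.001,-0.001]},{"grip": 1,"linear": [0,0.0005,0.0165],"delta_rot": [0,-0.001,-0.001]},{"grip": 1,"linear": [0,0.0005,0.0165],"delta_rot": [0,-0.001,-0.001]},{"grip": 1,"linear": [0,0.0005,0.0165],"delta_rot": [0,-0.001,-0.001]},{"grip": 1,"linear": [0,0.0005,0.014],"delta_rot": [0,-0.001,-0.001]},{"grip": 1,"linear": [0,0,0],"delta_rot": [0,0,0]},{"grip": 1,"linear": [0,0,0],"delta_rot": [0,0,0]}])

```text
time_s: 12.98
eef_pos: [0.4946, 0.228, 0.0584]
tcp_rot: [0.064, 0.998, 0.004, 0.0]
contact_force: [0.5, 0.2, -0.6]
grip_width: 0.999
```

```bash
python3 - <<'E'
from plan import *
s=ctrl.state();print(s['eef_pos'],s['joint_pos'])
plan([.4955,.2245,.055],Rt(83,0),1,vmax=.02);
p=capture('side'); save('side10',p); x=(170,90)
cv2.imwrite(f'pics/cside10.png',cv2.resize(p['frame'][x[1]:x[1]+100,x[0]:x[0]+130],None,fx=6,fy=6)[:,:,::-1])
E
```

```text
[0.49464841 0.22804402 0.05843405] [-0.62454435  0.30691729  0.13011095  1.86626848 -0.05549906  0.96644941
  0.97336171]
t 12.9833 dist 0.005 rot 0.59 n 1
{"grip": 1, "linear": [-0.0013, -0.0034, 0.0034], "delta_rot": [0.0082, 0.0004, -0.0062]}
```

View pics/cside10.png

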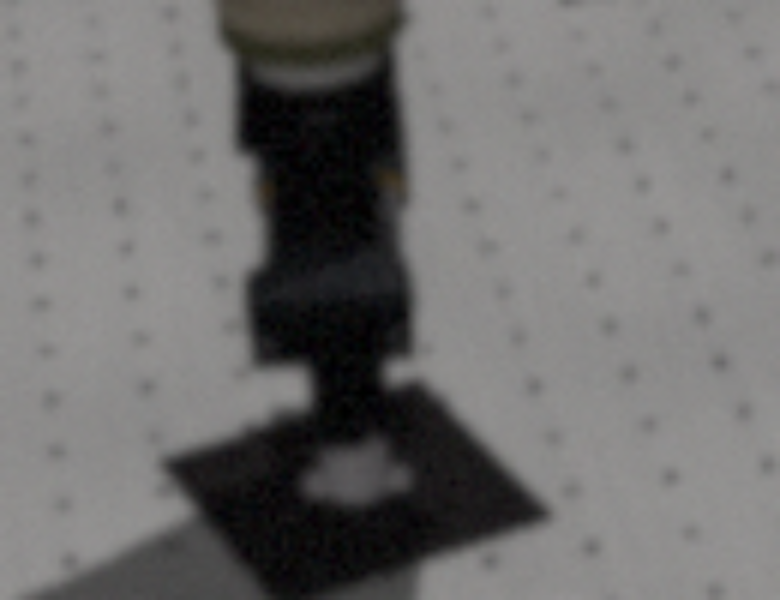

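play_rows(increments=[{"grip": 0.8,"linear": [-0.0013,-0.0035,0.0035],"delta_rot": [0.008,0,-0.006]},{"grip": 0.6,"linear": [0,0,0],"delta_rot": [0,0,0]},{"grip": 0.3,"linear": [0,0,0],"delta_rot": [0,0,0]},{"grip": 0.3,"linear": [0,0,0],"delta_rot": [0,0,0]},{"grip": 0.3,"linear": [0,0,0],"delta_rot": [0,0,0]},{"grip": 0.3,"linear": [0,0,0],"delta_rot": [0,0,0]},{"grip": 0.3,"linear": [0,0,0],"delta_rot": [0,0,0]},{"grip": 0.3,"linear": [0,0,0],"delta_rot": [0,0,0]},{"grip": 0.3,"linear": [0,0,0],"delta_rot": [0,0,0]}], grip_force=12)

```text
time_s: 13.78
eef_pos: [0.4978, 0.2256, 0.0591]
tcp_rot: [0.061, 0.998, 0.002, 0.003]
contact_force: [-0.5, 0.4, -0.2]
grip_width: 0.435
```

play_rows(increments=[{"grip": 0.3,"linear": [0,0,0],"delta_rot": [0,0,0]},{"grip": 0.3,"linear": [0,0,0],"delta_rot": [0,0,0]},{"grip": 0.3,"linear": [0,0,0],"delta_rot": [0,0,0]}])

```text
time_s: 14.03
eef_pos: [0.4978, 0.2256, 0.0591]
tcp_rot: [0.061, 0.998, 0.002, 0.003]
contact_force: [-0.1, -0.7, 0.7]
grip_width: 0.435
```

```bash
cat > tgt.py <<'E'
from plan import *
def target(s,center,yaw_y,z,off=np.array([.0025,0,0])):
    """TCP target for module axis over center; keep the tilt held at grasp (q0)"""
    q0=R.from_quat([.061,.998,.002,.003]); y=q0.apply([0,1,0]); a0=np.degrees(np.arctan2(y[1],y[0]))
    Rt_=R.from_euler('z',yaw_y-a0,degrees=True)*q0
    o=Rt_.apply(off); return np.array([center[0]-o[0],center[1]-o[1],z]),Rt_
E
python3 - <<'E'
from tgt import *
s=ctrl.state()
p,r=target(s,[.551,-.2327],5.2,.19); print(p)
s2=dict(s); s2['eef_pos']=np.array(s['eef_pos'])+[0,0,.12]
plan(p,r,.3,s=s2,vmax=.036)
E
```

```text
[ 0.55122652 -0.23518968  0.19      ]
t 14.0333 dist 0.464 rot 77.79 n 13
{"grip": 0.3, "linear": [-0.0084, -0.0347, -0.0009], "delta_rot": [0.0005, -0.0005, 0.1044]}
{"grip": 0.3, "linear": [-0.012, -0.0336, -0.0009], "delta_rot": [0.0005, -0.0005, 0.1044]}
{"grip": 0.3, "linear": [-0.0154, -0.0322, -0.0009], "delta_rot": [0.0005, -0.0005, 0.1044]}
{"grip": 0.3, "linear": [-0.0187, -0.0304, -0.0009], "delta_rot": [0.0005, -0.0005, 0.1044]}
{"grip": 0.3, "linear": [-0.0218, -0.0283, -0.0008], "delta_rot": [0.0005, -0.0005, 0.1044]}
{"grip": 0.3, "linear": [-0.0246, -0.0259, -0.0008], "delta_rot": [0.0005, -0.0005, 0.1044]}
{"grip": 0.3, "linear": [-0.0272, -0.0232, -0.0008], "delta_rot": [0.0005, -0.0005, 0.1044]}
{"grip": 0.3, "linear": [-0.0294, -0.0202, -0.0008], "delta_rot": [0.0005, -0.0005, 0.1044]}
{"grip": 0.3, "linear": [-0.0314, -0.017, -0.0007], "delta_rot": [0.0005, -0.0005, 0.1044]}
{"grip": 0.3, "linear": [-0.033, -0.0137, -0.0007], "delta_rot": [0.0005, -0.0005, 0.1044]}
{"grip": 0.3, "linear": [-0.0342, -0.0102, -0.0007], "delta_rot": [0.0005, -0.0005, 0.1044]}
{"grip": 0.3, "linear": [-0.0351, -0.0065, -0.0007], "delta_rot": [0.0005, -0.0005, 0.1044]}
{"grip": 0.3, "linear": [-0.0356, -0.0028, -0.0006], "delta_rot": [0.0005, -0.0005, 0.1044]}
```

play_rows(increments=[{"grip": 0.3,"linear": [0,0,0],"delta_rot": [0,0,0]},{"grip": 0.3,"linear": [0,0,0],"delta_rot": [0,0,0]},{"grip": 0.3,"linear": [0,0,-0.015],"delta_rot": [0,0,0]},{"grip": 0.3,"linear": [0,0,-0.03],"delta_rot": [0,0,0]},{"grip": 0.3,"linear": [0,0,-0.03],"delta_rot": [0,0,0]},{"grip": 0.3,"linear": [0,0,-0.03],"delta_rot": [0,0,0]},{"grip": 0.3,"linear": [0,0,-0.02],"delta_rot": [0,0,0]},{"grip": 0.3,"linear": [0,0,0],"delta_rot": [0,0,0]}], grip_force=50)

```text
time_s: 14.7
eef_pos: [0.4938, 0.2235, 0.1849]
tcp_rot: [0.061, 0.998, -0.001, -0.002]
contact_force: [0.8, 1.1, -2.5]
grip_width: 0.431
```

play_rows(increments=[{"grip": 0.3,"linear": [-0.0085,-0.0347,-0.001],"delta_rot": [0.0005,-0.0005,0.104]},{"grip": 0.3,"linear": [-0.012,-0.0335,-0.001],"delta_rot": [0.0005,-0.0005,0.104]},{"grip": 0.3,"linear": [-0.0155,-0.032,-0.001],"delta_rot": [0.0005,-0.0005,0.104]},{"grip": 0.3,"linear": [-0.0185,-0.0305,-0.001],"delta_rot": [0.0005,-0.0005,0.104]},{"grip": 0.3,"linear": [-0.022,-0.0285,-0.001],"delta_rot": [0.0005,-0.0005,0.104]},{"grip": 0.3,"linear": [-0.0245,-0.026,-0.001],"delta_rot": [0.0005,-0.0005,0.104]},{"grip": 0.3,"linear": [-0.027,-0.023,-0.001],"delta_rot": [0.0005,-0.0005,0.104]},{"grip": 0.3,"linear": [-0.0295,-0.02,-0.001],"delta_rot": [0.0005,-0.0005,0.104]},{"grip": 0.3,"linear": [-0.0315,-0.017,-0.001],"delta_rot": [0.0005,-0.0005,0.104]},{"grip": 0.3,"linear": [-0.033,-0.0135,-0.001],"delta_rot": [0.0005,-0.0005,0.104]}])

```text
time_s: 15.53
eef_pos: [0.5276, -0.1358, 0.1849]
tcp_rot: [0.56, 0.828, -0.007, -0.003]
contact_force: [0.8, -0.4, -2.6]
grip_width: 0.432
```

```bash
python3 - <<'E'
from tgt import *
s=st()
p,r=target(s,[.551,-.2327],5.2,.19); print(p)
plan(p,r,.3,vmax=.036)
E
```

```text
{'time_s': 15.5333, 'joint_pos': [-0.2775, 0.1949, 0.4995, 1.7415, -0.0879, 1.2411, 0.6248], 'joint_velocities': [0.4957, 0.3599, 0.4451, -0.3226, -0.2262, 0.0543, -0.3191], 'tau': [-3.3755, -50.567, 2.9602, -36.3449, 0.6886, 0.2748, 0.6593], 'eef_pos': [0.5276, -0.1358, 0.1849], 'tcp_rot': [0.5603, 0.8283, -0.0066, -0.0035], 'contact_force': [0.7715, -0.4064, -2.573], 'ft_torque': [-0.0381, -0.058, -0.0383], 'grip_width': 0.4319}
[ 0.55122652 -0.23518968  0.19      ]
t 15.5333 dist 0.1023 rot 16.68 n 3
{"grip": 0.3, "linear": [-0.0337, -0.0051, -0.0016], "delta_rot": [-0.006, -0.0008, 0.0969]}
{"grip": 0.3, "linear": [-0.034, -0.0018, -0.0016], "delta_rot": [-0.006, -0.0008, 0.0969]}
{"grip": 0.3, "linear": [-0.034, 0.0015, -0.0015], "delta_rot": [-0.006, -0.0008, 0.0969]}
```

play_rows(increments=[{"grip": 0.3,"linear": [-0.0335,-0.005,-0.0015],"delta_rot": [-0.006,-0.001,0.097]},{"grip": 0.3,"linear": [-0.034,-0.002,-0.0015],"delta_rot": [-0.006,-0.001,0.097]},{"grip": 0.3,"linear": [-0.025,0.001,-0.0015],"delta_rot": [-0.006,-0.001,0.085]},{"grip": 0.3,"linear": [0,0,0],"delta_rot": [0,0,0]},{"grip": 0.3,"linear": [0,0,0],"delta_rot": [0,0,0]}])

```text
time_s: 15.95
eef_pos: [0.5435, -0.2408, 0.183]
tcp_rot: [0.682, 0.731, -0.005, 0.003]
contact_force: [-0.2, 0.0, -2.7]
grip_width: 0.435
```

```bash
python3 - <<'E'
from tgt import *
s=st()
p,r=target(s,[.551,-.2327],5.2,.165); print(p)
plan(p,r,.3,vmax=.02)
E
```

```text
{'time_s': 15.95, 'joint_pos': [-0.1499, 0.3169, 0.5948, 1.6299, -0.1733, 1.2493, 0.5457], 'joint_velocities': [0.0419, 0.0321, 0.0215, -0.0029, 0.002, -0.0195, -0.0203], 'tau': [2.1697, -53.4506, 10.0289, -39.192, 0.2914, -0.0348, -0.1025], 'eef_pos': [0.5435, -0.2408, 0.183], 'tcp_rot': [0.6822, 0.7312, -0.005, 0.0026], 'contact_force': [-0.1721, 0.05, -2.717], 'ft_torque': [-0.006, 0.0231, -0.0121], 'grip_width': 0.4351}
[ 0.55122652 -0.23518968  0.165     ]
t 15.95 dist 0.0204 rot 1.34 n 2
{"grip": 0.3, "linear": [0.0026, 0.0041, 0.0089], "delta_rot": [-0.0041, 0.0024, -0.0107]}
{"grip": 0.3, "linear": [0.0026, 0.0041, 0.009], "delta_rot": [-0.0041, 0.0024, -0.0107]}
```

play_rows(increments=[{"grip": 0.3,"linear": [0.0026,0.004,0.011],"delta_rot": [-0.004,0.0025,-0.011]},{"grip": 0.3,"linear": [0.0026,0.004,0.011],"delta_rot": [-0.004,0.0025,-0.011]},{"grip": 0.3,"linear": [0,0,0.003],"delta_rot": [0,0,0]},{"grip": 0.3,"linear": [0,0,0],"delta_rot": [0,0,0]}])

```text
time_s: 16.28
eef_pos: [0.5506, -0.2312, 0.1517]
tcp_rot: [0.671, 0.741, -0.001, 0.001]
contact_force: [-0.2, -0.0, -2.6]
grip_width: 0.435
```

```bash
python3 - <<'E'
from tgt import *
s=st()
p,r=target(s,[.551,-.2327],5.2,.145); print(p)
plan(p,r,.3,vmax=.02)
c=capture('side'); save('side11',c); x=(225,185)
cv2.imwrite(f'pics/cside11.png',cv2.resize(c['frame'][x[1]:x[1]+110,x[0]:x[0]+130],None,fx=6,fy=6)[:,:,::-1])
rr=R.from_quat(s['tcp_rot']); o=np.array(s['eef_pos'])+rr.apply([.0025,0,0])-[0,0,.055]
print('mod origin',o,((w2p(c,o)-x)*6).round(0),((w2p(c,o+[0,0,.04])-x)*6).round(0),'mouth',((w2p(c,[.551,-.2327,.07])-x)*6).round(0),((w2p(c,[.5521,-.2326,.07])-x)*6).round(0))
print('collar edges',((w2p(c,[[.5521-.042,-.2326,.07],[.5521+.042,-.2326,.07],[.5521,-.2326-.042,.07]])-x)*6).round(0))
E
```

```text
{'time_s': 16.2833, 'joint_pos': [-0.1447, 0.349, 0.5751, 1.6589, -0.1997, 1.1915, 0.5759], 'joint_velocities': [-0.0146, 0.0136, -0.0192, 0.0207, -0.0118, -0.0141, 0.0111], 'tau': [0.1558, -54.0812, 8.3276, -37.524, -0.1256, -0.1699, 0.0712], 'eef_pos': [0.5506, -0.2312, 0.1517], 'tcp_rot': [0.6712, 0.7413, -0.0006, 0.0011], 'contact_force': [-0.1618, -0.0343, -2.6194], 'ft_torque': [-0.08, 0.0359, -0.0002], 'grip_width': 0.4351}
[ 0.55122652 -0.23518968  0.145     ]
t 16.2833 dist 0.0078 rot 0.56 n 1
{"grip": 0.3, "linear": [-0.004, 0.0002, 0.0067], "delta_rot": [-0.0037, -0.0034, 0.0083]}
mod origin [ 0.55036565 -0.22868477  0.09665386] [[313. 353.]] [[310. 272.]] mouth [[318. 412.]] [[321. 412.]]
collar edges [[211. 430.]
 [429. 394.]
 [345. 488.]]
```

View pics/cside11.png

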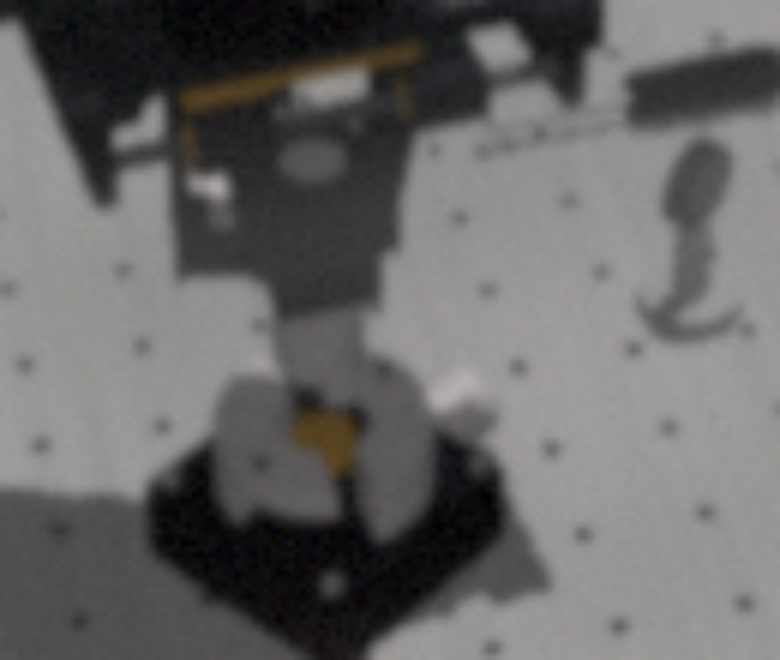

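play_rows(increments=[{"grip": 0.3,"linear": [-0.004,0.0005,0.004],"delta_rot": [-0.004,-0.003,0.008]},{"grip": 0.3,"linear": [0,0,0],"delta_rot": [0,0,0]},{"grip": 0.3,"linear": [0,0,0],"delta_rot": [0,0,0]}])

```text
time_s: 16.58
eef_pos: [0.5522, -0.2335, 0.1476]
tcp_rot: [0.673, 0.739, 0.0, 0.004]
contact_force: [0.2, -0.7, -2.6]
grip_width: 0.434
```

```bash
cat > rel.py <<'E'
from tgt import *
from scipy.optimize import least_squares
def rel(nm):
    s=ctrl.state(); Ps=[]
    for i in range(3):
        c=capture('side'); P,u,v=cloud(c); Ps.append(P)
    save(nm,c); x=(225,185)
    cv2.imwrite(f'pics/c{nm}.png',cv2.resize(c['frame'][x[1]:x[1]+110,x[0]:x[0]+130],None,fx=6,fy=6)[:,:,::-1])
    P=np.concatenate(Ps); rr=R.from_quat(s['tcp_rot']); o=np.array(s['eef_pos'])+rr.apply([.0025,0,0])-[0,0,.055]
    print('tcp',s['eef_pos'],'o',o)
    z0=o[2]
    m=(np.hypot(P[:,0]-o[0],P[:,1]-o[1])<.024)&(P[:,2]>z0+.012)&(P[:,2]<z0+.036)&(P[:,2]>.078); Q=P[m]
    f=lambda t: np.hypot(Q[:,0]-t[0],Q[:,1]-t[1])-.017
    a=least_squares(f,[o[0],o[1]],loss='soft_l1',f_scale=.0015); print('stub',len(Q),a.x.round(4),np.abs(a.fun).mean().round(4))
    r=np.hypot(P[:,0]-.5515,P[:,1]+.233)
    m=(r<.05)&(abs(P[:,2]-.07)<.006); Q=P[m]
    # outer wall of collar
    m=(r<.05)&(r>.034)&(P[:,2]>.045)&(P[:,2]<.064); W=P[m]
    f=lambda t: np.hypot(W[:,0]-t[0],W[:,1]-t[1])-.042
    b=least_squares(f,[.5515,-.233],loss='soft_l1',f_scale=.0015); print('collar',len(W),b.x.round(4),np.abs(b.fun).mean().round(4))
    print('diff collar-stub',(b.x-a.x).round(4))
E
python3 -c "
from rel import *
rel('side12')"
```

```text
tcp [ 0.55219042 -0.2335421   0.14763585] o [ 0.55195687 -0.23105306  0.09262354]
stub 347 [ 0.5531 -0.2315] 0.001
collar 354 [ 0.5522 -0.2323] 0.0012
diff collar-stub [-0.0009 -0.0008]
```

View pics/cside12.png

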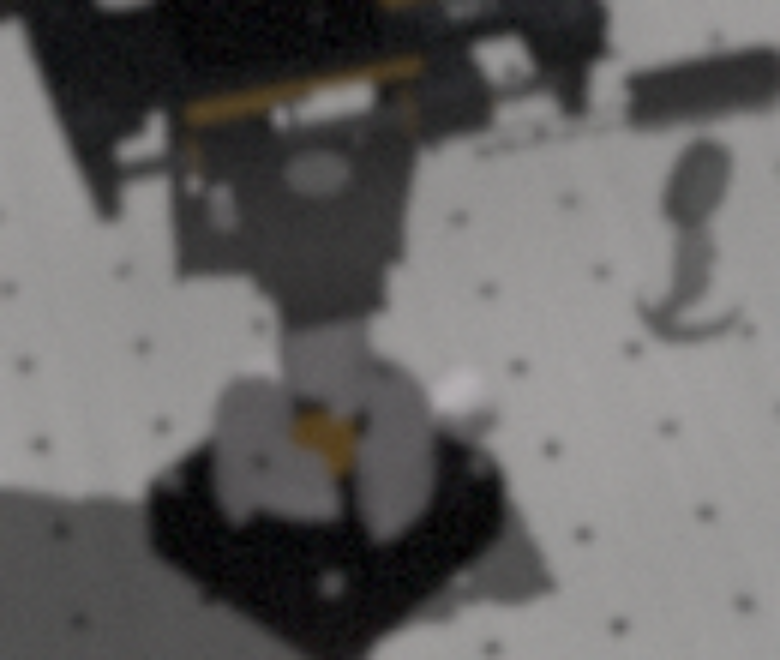

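```bash
python3 - <<'E'
from tgt import *
s=ctrl.state()
p,r=target(s,[.5511,-.2321],5.2,.130); print(p)
plan(p,r,.3,vmax=.009)
E
```

```text
[ 0.55132652 -0.23458968  0.13      ]
t 16.7333 dist 0.0178 rot 0.17 n 2
{"grip": 0.3, "linear": [-0.0003, -0.0005, 0.0089], "delta_rot": [0.0006, -0.0004, 0.0013]}
{"grip": 0.3, "linear": [-0.0003, -0.0005, 0.0089], "delta_rot": [0.0006, -0.0004, 0.0013]}
```

play_rows(increments=[{"grip": 0.3,"linear": [-0.0005,-0.0005,0.009],"delta_rot": [0,0,0.001]},{"grip": 0.3,"linear": [-0.0005,-0.0005,0.007],"delta_rot": [0,0,0.001]},{"grip": 0.3,"linear": [0,0,0],"delta_rot": [0,0,0]},{"grip": 0.3,"linear": [0,0,0],"delta_rot": [0,0,0]}])

```text
time_s: 17.07
eef_pos: [0.5514, -0.2352, 0.1305]
tcp_rot: [0.674, 0.738, 0.001, 0.004]
contact_force: [1.4, -0.2, -2.1]
grip_width: 0.433
```

```bash
python3 - <<'E'
from tgt import *
s=st()
p,r=target(s,[.5511,-.2321],5.2,.122); print(p)
plan(p,r,.3,vmax=.009)
E
```

```text
{'time_s': 17.0667, 'joint_pos': [-0.1348, 0.3702, 0.5715, 1.6814, -0.2149, 1.1451, 0.5843], 'joint_velocities': [0.0032, 0.0091, -0.0014, 0.0153, -0.0032, -0.0119, 0.004], 'tau': [-0.0254, -54.8137, 8.7489, -36.3672, -0.0385, -0.0121, 0.0173], 'eef_pos': [0.5514, -0.2352, 0.1305], 'tcp_rot': [0.6743, 0.7385, 0.0007, 0.0041], 'contact_force': [1.3622, -0.1622, -2.0623], 'ft_torque': [-0.0959, 0.0933, -0.0296], 'grip_width': 0.4329}
[ 0.55132652 -0.23458968  0.122     ]
t 17.0667 dist 0.0085 rot 0.13 n 1
{"grip": 0.3, "linear": [0.0007, -0.0, 0.0085], "delta_rot": [0.0022, -0.0005, 0.0]}
```

play_rows(increments=[{"grip": 0.3,"linear": [0.0006,0,0.004],"delta_rot": [0.001,0,0]},{"grip": 0.3,"linear": [0,0,0.003],"delta_rot": [0.001,0,0]},{"grip": 0.3,"linear": [0,0,0.003],"delta_rot": [0,0,0]}])

```text
time_s: 17.32
eef_pos: [0.5515, -0.2348, 0.12]
tcp_rot: [0.674, 0.738, -0.0, 0.004]
contact_force: [-0.2, -0.2, -2.3]
grip_width: 0.431
```

```bash
python3 -c "
from rel import *
st(); rel('side13')"
```

```text
{'time_s': 17.3167, 'joint_pos': [-0.1323, 0.3822, 0.5679, 1.6904, -0.2212, 1.1272, 0.5876], 'joint_velocities': [0.0107, 0.0457, -0.0153, 0.0414, -0.0285, -0.0741, 0.0185], 'tau': [-0.1481, -55.9861, 9.0718, -36.4544, 0.0432, 0.2371, -0.0515], 'eef_pos': [0.5515, -0.2348, 0.12], 'tcp_rot': [0.6744, 0.7384, -0.0001, 0.0036], 'contact_force': [-0.2368, -0.1529, -2.3327], 'ft_torque': [-0.0958, 0.034, 0.0207], 'grip_width': 0.4314}
tcp [ 0.55151607 -0.23484243  0.1200402 ] o [ 0.55128989 -0.23235272  0.06502664]
stub 304 [ 0.5521 -0.2326] 0.001
collar 361 [ 0.5521 -0.2324] 0.0012
diff collar-stub [0.     0.0002]
```

View pics/cside13.png

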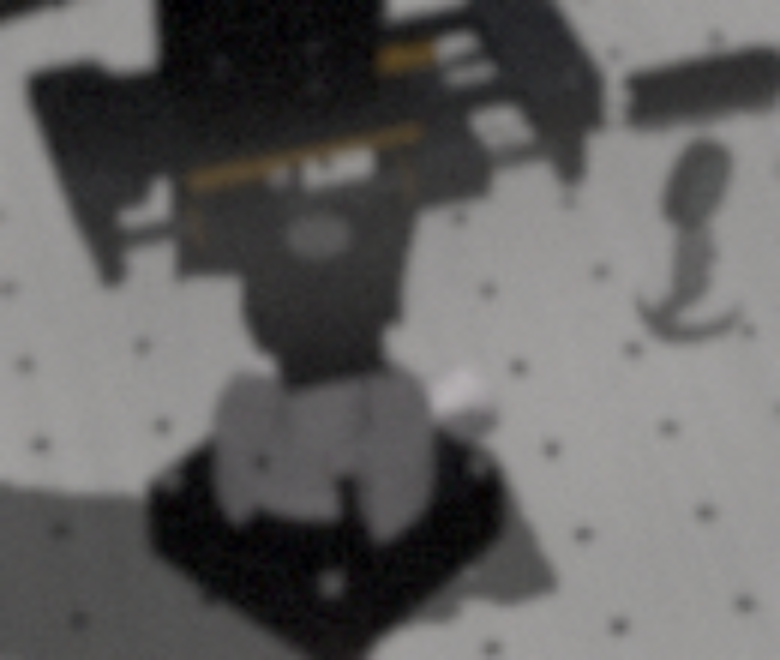

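The stub is in the collar about 5 mm, with no side force and the axes 0.2 mm apart. Now I push on against the spring.

play_rows(increments=[{"grip": 0.3,"linear": [0,0,0.003],"delta_rot": [0,0,0]},{"grip": 0.3,"linear": [0,0,0.003],"delta_rot": [0,0,0]},{"grip": 0.3,"linear": [0,0,0.003],"delta_rot": [0,0,0]}], grip_force=60)

```text
time_s: 17.72
eef_pos: [0.5518, -0.2351, 0.112]
tcp_rot: [0.674, 0.738, 0.0, 0.004]
contact_force: [-2.4, 1.2, 4.0]
grip_width: 0.434
```

play_rows(increments=[{"grip": 0.3,"linear": [0,0,0.003],"delta_rot": [0,0,0]},{"grip": 0.3,"linear": [0,0,0.003],"delta_rot": [0,0,0]},{"grip": 0.3,"linear": [0,0,0.002],"delta_rot": [0,0,0]}])

```text
time_s: 17.97
eef_pos: [0.5518, -0.2352, 0.1046]
tcp_rot: [0.674, 0.738, 0.001, 0.004]
contact_force: [-3.6, 2.2, 7.5]
grip_width: 0.432
```

play_rows(increments=[{"grip": 0.3,"linear": [0,0,0.002],"delta_rot": [0,0,0]},{"grip": 0.3,"linear": [0,0,0.0015],"delta_rot": [0,0,0]}])

```text
time_s: 18.13
eef_pos: [0.5519, -0.2353, 0.1029]
tcp_rot: [0.675, 0.738, 0.001, 0.004]
contact_force: [-10.0, 4.3, 27.5]
grip_width: 0.439
```

play_rows(increments=[{"grip": 0.3,"linear": [0,-0.00025,0.001],"delta_rot": [0,0,0.1]},{"grip": 0.3,"linear": [0,-0.00025,0.001],"delta_rot": [0,0,0.1]},{"grip": 0.3,"linear": [0,-0.00025,0.001],"delta_rot": [0,0,0.1]}])

```text
time_s: 18.38
eef_pos: [0.552, -0.2352, 0.1031]
tcp_rot: [0.779, 0.626, 0.004, 0.004]
contact_force: [-5.7, 3.2, 13.2]
grip_width: 0.429
```

```bash
cat > tw.py <<'E'
from tgt import *
s=st(); r=R.from_quat(s['tcp_rot']); y=r.apply([0,1,0]); print('yaw',np.degrees(np.arctan2(y[1],y[0])),'axis',np.array(s['eef_pos'])+r.apply([.0025,0,0]), 'zt',r.apply([0,0,1]).round(4))
E
python3 tw.py
```

```text
{'time_s': 18.3833, 'joint_pos': [-0.167, 0.4108, 0.6188, 1.7095, -0.2668, 1.0961, 0.3164], 'joint_velocities': [-0.1795, 0.0418, 0.2391, 0.0192, -0.128, 0.0126, -1.1504], 'tau': [1.968, -49.2385, 8.1779, -33.0806, -0.0873, -2.7903, 2.4072], 'eef_pos': [0.552, -0.2352, 0.1031], 'tcp_rot': [0.7795, 0.6264, 0.0035, 0.0035], 'contact_force': [-5.7378, 3.2464, 13.2453], 'ft_torque': [0.7326, 1.8727, 0.1332], 'grip_width': 0.4294}
yaw -12.431001823126904 axis [ 0.55249744 -0.23278995  0.10307806] zt [ 0.0099 -0.0011 -0.9999]
```

play_rows(increments=[{"grip": 0.3,"linear": [0,-0.0006,0.001],"delta_rot": [0,0,0.1]},{"grip": 0.3,"linear": [0,-0.0006,0.001],"delta_rot": [0,0,0.1]},{"grip": 0.3,"linear": [0,-0.0006,0.001],"delta_rot": [0,0,0.1]}])

```text
time_s: 18.63
eef_pos: [0.5512, -0.2347, 0.1031]
tcp_rot: [0.868, 0.496, 0.006, 0.003]
contact_force: [-4.8, 2.4, 11.7]
grip_width: 0.435
```

```bash
python3 tw.py
```

```text
{'time_s': 18.6333, 'joint_pos': [-0.2138, 0.4207, 0.6805, 1.7163, -0.2991, 1.0971, 0.0275], 'joint_velocities': [-0.1868, 0.0434, 0.249, 0.0279, -0.1301, 0.0057, -1.1464], 'tau': [1.7742, -49.0585, 8.9975, -32.8323, -0.1846, -2.1465, 2.2938], 'eef_pos': [0.5512, -0.2347, 0.1031], 'tcp_rot': [0.868, 0.4965, 0.0056, 0.0032], 'contact_force': [-4.7681, 2.4487, 11.7234], 'ft_torque': [0.4596, 1.5019, 0.1247], 'grip_width': 0.4345}
yaw -30.46444428388499 axis [ 0.55249179 -0.2325508   0.10313837] zt [ 1.290e-02  1.000e-04 -9.999e-01]
```

play_rows(increments=[{"grip": 0.3,"linear": [0,-0.0005,0.001],"delta_rot": [0,0,0.1]},{"grip": 0.3,"linear": [0,-0.0005,0.001],"delta_rot": [0,0,0.1]},{"grip": 0.3,"linear": [0,-0.0005,0.001],"delta_rot": [0,0,0.1]},{"grip": 0.3,"linear": [0,-0.0005,0.001],"delta_rot": [0,0,0.1]}])

```text
time_s: 18.97
eef_pos: [0.5505, -0.2341, 0.1031]
tcp_rot: [0.952, 0.305, 0.008, 0.002]
contact_force: [-5.4, 1.6, 11.8]
grip_width: 0.428
```

```bash
python3 tw.py
```

```text
{'time_s': 18.9667, 'joint_pos': [-0.2774, 0.4393, 0.766, 1.7241, -0.3458, 1.101, -0.3555], 'joint_velocities': [-0.1909, 0.0626, 0.2598, 0.0227, -0.1447, 0.0168, -1.137], 'tau': [1.6398, -47.8151, 10.0429, -32.559, -0.3495, -2.4136, 2.2645], 'eef_pos': [0.5505, -0.2341, 0.1031], 'tcp_rot': [0.9524, 0.3046, 0.0079, 0.002], 'contact_force': [-5.3609, 1.5617, 11.8392], 'ft_torque': [0.511, 1.686, 0.1221], 'grip_width': 0.4283}
yaw -54.53228535727624 axis [ 0.55258138 -0.23264869  0.10315792] zt [ 0.0162  0.001  -0.9999]
```

play_rows(increments=[{"grip": 0.3,"linear": [0,-0.0003,0.001],"delta_rot": [0,0,0.05]},{"grip": 0.3,"linear": [0,0,0.001],"delta_rot": [0,0,0.02]}])

```text
time_s: 19.13
eef_pos: [0.5504, -0.2336, 0.1031]
tcp_rot: [0.964, 0.267, 0.008, 0.001]
contact_force: [-8.4, 5.1, 15.8]
grip_width: 0.431
```

```bash
python3 tw.py
```

```text
{'time_s': 19.1333, 'joint_pos': [-0.2892, 0.4437, 0.7823, 1.7253, -0.3562, 1.1032, -0.426], 'joint_velocities': [-0.0371, 0.0181, 0.0498, 0.0009, -0.0394, 0.014, -0.2156], 'tau': [1.6594, -45.5622, 12.4136, -32.5437, -0.496, -3.9428, -0.8433], 'eef_pos': [0.5504, -0.2336, 0.1031], 'tcp_rot': [0.9636, 0.2671, 0.0082, 0.0011], 'contact_force': [-8.4249, 5.1276, 15.8062], 'ft_torque': [1.3921, 2.521, 0.5759], 'grip_width': 0.4307}
yaw -59.01759670555581 axis [ 0.55253263 -0.23232076  0.1031573 ] zt [ 0.0164  0.0023 -0.9999]
```

play_rows(increments=[{"grip": 0.3,"linear": [0,-0.0005,0],"delta_rot": [0,0,-0.03]},{"grip": 0.3,"linear": [0,-0.0003,-0.001],"delta_rot": [0,0,0]},{"grip": 0.3,"linear": [0,0,-0.002],"delta_rot": [0,0,0]},{"grip": 0.3,"linear": [0,0,-0.002],"delta_rot": [0,0,0]}])

```text
time_s: 19.47
eef_pos: [0.5502, -0.2336, 0.1101]
tcp_rot: [0.96, 0.281, 0.009, 0.002]
contact_force: [-2.0, 1.3, 3.9]
grip_width: 0.432
```

```bash
python3 tw.py
```

```text
{'time_s': 19.4667, 'joint_pos': [-0.2893, 0.4321, 0.7806, 1.7206, -0.3453, 1.1129, -0.4044], 'joint_velocities': [-0.0143, -0.0342, 0.0183, -0.0235, 0.0255, 0.0488, -0.0189], 'tau': [0.2201, -49.4093, 12.0637, -34.1675, -0.3167, -1.4554, 0.0715], 'eef_pos': [0.5502, -0.2336, 0.1101], 'tcp_rot': [0.9596, 0.2813, 0.0088, 0.0016], 'contact_force': [-2.0104, 1.3376, 3.9026], 'ft_torque': [0.3298, 0.9825, -0.0463], 'grip_width': 0.4322}
yaw -57.330106859005234 axis [ 0.55233809 -0.23220565  0.11009781] zt [ 0.0178  0.0019 -0.9998]
```

Underside is now at about 0.055, so the lugs are rising into the notches. I ease up a little more, then check whether they catch.

play_rows(increments=[{"grip": 0.3,"linear": [0,0,-0.001],"delta_rot": [0,0,0]},{"grip": 0.3,"linear": [0,0,-0.001],"delta_rot": [0,0,0]}])

```text
time_s: 19.63
eef_pos: [0.5502, -0.2334, 0.111]
tcp_rot: [0.96, 0.281, 0.009, 0.002]
contact_force: [5.5, -3.0, -17.0]
grip_width: 0.427
```

```bash
python3 tw.py
```

```text
{'time_s': 19.6333, 'joint_pos': [-0.2905, 0.4306, 0.781, 1.7202, -0.3435, 1.114, -0.4059], 'joint_velocities': [-0.0091, -0.0046, 0.0033, -0.001, 0.0115, -0.0002, -0.0084], 'tau': [-0.0139, -58.6124, 14.4505, -38.0639, -0.1342, 2.0745, 0.1401], 'eef_pos': [0.5502, -0.2334, 0.111], 'tcp_rot': [0.9596, 0.2814, 0.0087, 0.0019], 'contact_force': [5.5342, -2.995, -16.995], 'ft_torque': [-1.0961, -0.9374, -0.1619], 'grip_width': 0.4273}
yaw -57.316682643975184 axis [ 0.55232482 -0.23203211  0.11101728] zt [ 0.0178  0.0013 -0.9998]
```

Pulling up now meets a solid stop (-17 N) at underside 0.056, so it is locked. I relax, release and retreat.

play_rows(increments=[{"grip": 0.3,"linear": [0,0,0.0003],"delta_rot": [0,0,0]},{"grip": 0.3,"linear": [0,0,0],"delta_rot": [0,0,0]},{"grip": 0.5,"linear": [0,0,0],"delta_rot": [0,0,0]},{"grip": 0.7,"linear": [0,0,0],"delta_rot": [0,0,0]},{"grip": 0.9,"linear": [0,0,0],"delta_rot": [0,0,0]},{"grip": 1,"linear": [0,0,0],"delta_rot": [0,0,0]},{"grip": 1,"linear": [0,0,0],"delta_rot": [0,0,0]},{"grip": 1,"linear": [0,0,-0.01],"delta_rot": [0,0,0]},{"grip": 1,"linear": [0,0,-0.03],"delta_rot": [0,0,0]},{"grip": 1,"linear": [0,0,-0.03],"delta_rot": [0,0,0]},{"grip": 1,"linear": [0,0,-0.03],"delta_rot": [0,0,0]},{"grip": 1,"linear": [0,0,-0.03],"delta_rot": [0,0,0]}])

```text
time_s: 20.63
eef_pos: [0.5451, -0.2328, 0.2421]
tcp_rot: [0.96, 0.281, 0.004, 0.0]
contact_force: [0.4, 0.4, -0.3]
grip_width: 0.989
```

```bash
python3 - <<'E'
from plan import *
s=st(); plan([.45,.1,.3],R.from_quat(s['tcp_rot']),1)
E
```

```text
{'time_s': 20.6333, 'joint_pos': [-0.3455, 0.3087, 0.8421, 1.5661, -0.2395, 1.365, -0.4808], 'joint_velocities': [-0.0994, -0.2678, 0.1209, -0.5396, 0.2201, 0.7307, -0.1631], 'tau': [1.1258, -43.5154, 9.5038, -35.1136, -0.4154, -1.4197, 0.2974], 'eef_pos': [0.5451, -0.2328, 0.2421], 'tcp_rot': [0.9597, 0.2808, 0.0045, 0.0003], 'contact_force': [0.4307, 0.3771, -0.2622], 'ft_torque': [-0.0998, 0.133, 0.0101], 'grip_width': 0.9891}
t 20.6333 dist 0.3509 rot 0.0 n 10
{"grip": 1, "linear": [0.01, -0.0331, -0.0058], "delta_rot": [0.0, 0.0, 0.0]}
{"grip": 1, "linear": [0.01, -0.0331, -0.0058], "delta_rot": [0.0, 0.0, 0.0]}
{"grip": 1, "linear": [0.01, -0.0331, -0.0058], "delta_rot": [0.0, 0.0, 0.0]}
{"grip": 1, "linear": [0.01, -0.0331, -0.0058], "delta_rot": [0.0, 0.0, 0.0]}
{"grip": 1, "linear": [0.01, -0.0331, -0.0058], "delta_rot": [0.0, 0.0, 0.0]}
{"grip": 1, "linear": [0.01, -0.0331, -0.0058], "delta_rot": [0.0, 0.0, 0.0]}
{"grip": 1, "linear": [0.01, -0.0331, -0.0058], "delta_rot": [0.0, 0.0, 0.0]}
{"grip": 1, "linear": [0.01, -0.0331, -0.0058], "delta_rot": [0.0, 0.0, 0.0]}
{"grip": 1, "linear": [0.01, -0.0331, -0.0058], "delta_rot": [0.0, 0.0, 0.0]}
{"grip": 1, "linear": [0.01, -0.0331, -0.0058], "delta_rot": [0.0, 0.0, 0.0]}
```

play_rows(increments=[{"grip": 1,"linear": [0.01,-0.033,-0.006],"delta_rot": [0,0,0]},{"grip": 1,"linear": [0.01,-0.033,-0.006],"delta_rot": [0,0,0]},{"grip": 1,"linear": [0.01,-0.033,-0.006],"delta_rot": [0,0,0]},{"grip": 1,"linear": [0.01,-0.033,-0.006],"delta_rot": [0,0,0]},{"grip": 1,"linear": [0.01,-0.033,-0.006],"delta_rot": [0,0,0]},{"grip": 1,"linear": [0.01,-0.033,-0.006],"delta_rot": [0,0,0]},{"grip": 1,"linear": [0.01,-0.033,-0.006],"delta_rot": [0,0,0]},{"grip": 1,"linear": [0.01,-0.033,-0.006],"delta_rot": [0,0,0]},{"grip": 1,"linear": [0,0,0],"delta_rot": [0,0,0]},{"grip": 1,"linear": [0,0,0],"delta_rot": [0,0,0]}])

```text
time_s: 21.47
eef_pos: [0.4682, 0.0369, 0.3063]
tcp_rot: [0.961, 0.276, 0.014, 0.004]
contact_force: [0.6, -1.3, 0.6]
grip_width: 1.001
```

```bash
python3 - <<'E'
from plan import *
for c in ['top','side']:
    p=capture(c); save(c+'14',p); P,u,v=cloud(p); x=(285,170) if c=='top' else (225,185)
    cv2.imwrite(f'pics/c{c}14.png',cv2.resize(p['frame'][x[1]:x[1]+100,x[0]:x[0]+130],None,fx=6,fy=6)[:,:,::-1])
    m=(np.hypot(P[:,0]-.551,P[:,1]+.234)<.045)&(P[:,2]>.135); Q=P[m]
    print(c,len(Q),Q.mean(0),np.median(Q[:,2]),cv2.minAreaRect((Q[:,:2]*1000).astype(np.float32)))
    A=np.c_[Q[:,:2]-Q[:,:2].mean(0),np.ones(len(Q))]; print('slopes',np.linalg.lstsq(A,Q[:,2],rcond=None)[0])
    for q in ['lens','jar','driver']: print(q,[(round(b['score'],2),c2w(p,b['at']).round(3).tolist()) for b in models.boxes_of(q,p)][:2])
E
```

```text
top 309 [ 0.55077895 -0.23403743  0.15091537] 0.15123925825828757 ((551.1375732421875, -234.8717041015625), (37.95420837402344, 38.45246505737305), 32.747623443603516)
slopes [ 0.01985021 -0.03041998  0.15091537]
lens [(0.83, [[0.721, -0.128, 0.014]])]
jar []
driver [(0.85, [[0.768, -0.002, 0.027]])]
side 315 [ 0.55241414 -0.23718369  0.14794314] 0.14982549364578063 ((554.3351440429688, -233.25311279296875), (41.35368347167969, 42.771339416503906), 33.418331146240234)
slopes [0.04286929 0.13614917 0.14794314]
lens [(0.89, [[0.733, -0.133, 0.022]]), (0.49, [[0.551, -0.254, 0.041]])]
jar [(0.89, [[0.725, 0.131, 0.038]])]
driver [(0.66, [[0.769, -0.006, 0.017]])]
```

View pics/ctop14.png

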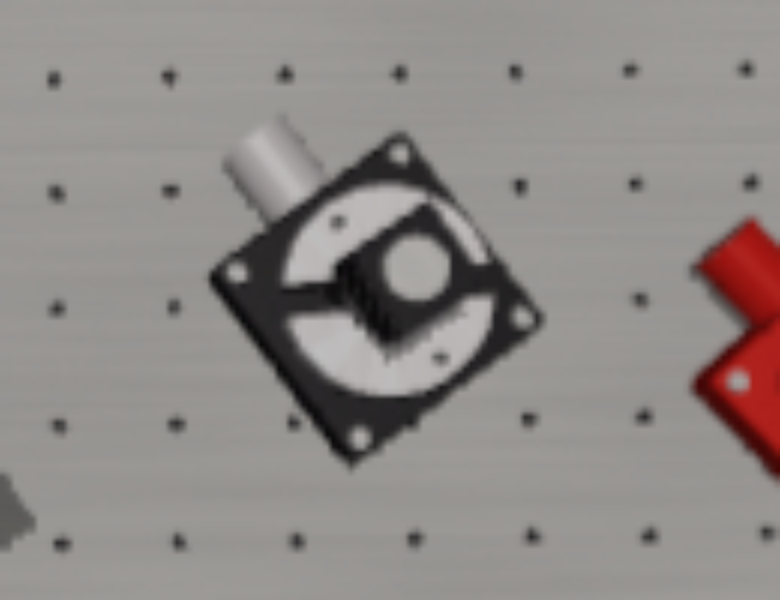

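View pics/cside14.png

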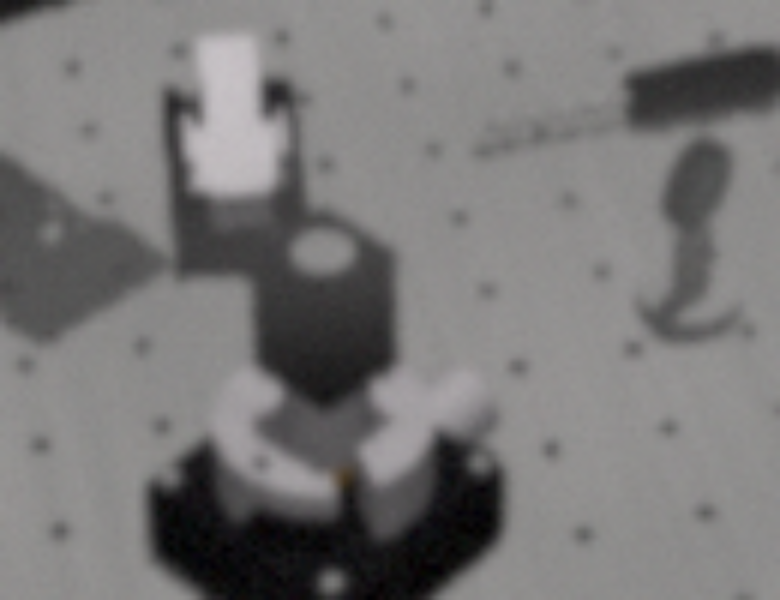

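```bash
python3 - <<'E'
from plan import *
Qs=[]
for i in range(4):
    p=capture('top'); P,u,v=cloud(p)
    m=(np.hypot(P[:,0]-.551,P[:,1]+.2348)<.017)&(P[:,2]>.14); Qs.append(P[m])
Q=np.concatenate(Qs); A=np.c_[Q[:,:2]-Q[:,:2].mean(0),np.ones(len(Q))]; print('slopes',np.linalg.lstsq(A,Q[:,2],rcond=None)[0]); st()
ctrl.sign_off()
E
```

```text
slopes [ 0.01128939 -0.00817236  0.15157768]
{'time_s': 22.0667, 'joint_pos': [-0.81, -0.1204, 0.5849, 1.7637, 0.0741, 1.4516, -1.2504], 'joint_velocities': [-0.0008, -0.0013, -0.0039, -0.0021, -0.0002, -0.001, -0.0005], 'tau': [0.0747, -23.5899, -2.8265, -39.9723, 0.0036, -0.2051, 0.0005], 'eef_pos': [0.4685, 0.0359, 0.3052], 'tcp_rot': [0.9615, 0.2743, 0.0134, 0.0043], 'contact_force': [0.3678, 0.5445, 0.6426], 'ft_torque': [-0.0858, 0.1632, 0.0376], 'grip_width': 0.9973}
the job is handed in; nothing more can be done
```

The light module is locked in the lamp house with its lugs under the dots, and I handed the job in at 22.1 s of the 58 s allowed. The hand-in reports no verdict, so everything below rests on my own checks.

**What I did:**
- I took the module off the rest with a tilted grasp.
- I stood it upright on the mat, let go and backed away.
- I took it again from above and lowered it into the slots. The stub and collar axes agreed to about 0.2 mm.
- I pushed it in until it bottomed, with the underside at about 48 mm. I then twisted it about 62° clockwise to the stop and let it rise.

**Last checks:**
- **Locked:** pulling up met a solid stop (about 17 N) with the underside at about 56 mm. After release its top stood at 151–152 mm (56 mm + 95 mm expected).
- **Pose:** it tilts about 0.014 rad, sits within about 2 mm of the collar axis, and its yaw is 2.5° from the socket's x axis, inside the play.
- **Gripper:** the arm is clear, and the wrist force reads about zero.
- **Lens, jar and screwdriver:** all were found within about 4 mm of where they started.

**What disagreed:**
- The two cameras differ by 2–3 mm, and one of them differs from the robot frame by a similar amount. I aligned stub and collar by comparing them within one picture instead.
- The final top-camera check did not find the jar, but the side camera did.
- A coarser tilt fit gave about 0.036 rad, probably from mixed pixels at the edges. That is still below the 0.08 limit.

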